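# Lay out the pile from the kitchen

## Robot

A 7-joint arm with a two-finger parallel gripper is mounted at the origin on the work surface. World frame = base frame: x ahead of the robot, y to its left, z up, the work surface at z = 0. Lengths are in mm, angles in rad, forces in N, time in s.
With the tool pointing down it reaches from about 425 to 875 mm from the base axis. Payload 9.9 kg.
Tool frame: the origin (TCP) lies between the finger pads; the fingertips stand 25 mm ahead of it and the grasp point (between the pads) lies 6 mm ahead of it; z points along the fingers, y is the direction in which the jaws open and shut (so a half turn about z gives the same grasp; the last joint's range is limited). The gripper opens to 85 mm and grips with 20 to 120 N. Pads are 22 mm wide; open, the fingers measure 114 mm over their backs; the gripper's body (76 mm by 85 mm) begins 54 mm behind the grasp point. The pads swing forward as they close: fully open they stand 13 mm farther back than shut.
Start: joints at [-1.349, 0.576, 0.025, 1.437, -0.015, 1.129, -0.057], TCP at [203.205, 643.689, 216.389] pointing down, gripper open.
Joint ranges: [-2.76, 2.76], [-0.34, 2.15], [-1.52, 1.57], [0.19, 2.46], [-1.09, 4.23], [0.17, 1.99], [-2.82, 2.82]. Speed limits (rad/s): [2.22, 2.22, 3.01, 3.01, 3.14, 3.14, 3.14].

## Interface

Orientations are given as [roll, pitch, yaw] about the fixed x, y, z axes, in that order (R = Rz(yaw) Ry(pitch) Rx(roll)).
In Python, from cell import telemetry, optics, job gives the robot as it stands.
- The arm moves only by the tool drive_tool, never from a script. Its argument "targets" is a list of rows, each a list of 7 numbers: the opening, from 0 (shut) to 1 (fully open), then the shift along the world's x, y, z in cm, then the turn, a rotation vector about the world's x, y, z in degrees. In form: [[claw, x, y, z, rx, ry, rz], ...]. A call has 1 to 20 rows; each row is the pose to reach, as a shift and turn from the pose commanded when the call began; what a row does not reach only later rows make up. A row lasts 1/10 s, in which the tool goes at most 50 mm and 8.59 degrees, less where a joint would pass 70% of its speed; a pose out of reach is approached as far as the arm can. A call with a gripper value outside its range is refused whole. The fingers move at their own pace and stop on an object; the grip force is fixed at half the most. Time passes only in rows, so rows that repeat a pose let the fingers close. It gives the time, the measured TCP pose, the force and the opening at its end, in the units of the state.
- telemetry.get_state(): the state, without advancing time (a new reading comes with each control period).
- optics.capture(name): name is "side" or "top" or "wrist"; returns a dict with "color" (400x640x3 uint8, red, green, blue), "fx", "fy", "cx", "cy" (pixels), "R" (3x3) and "t" (3): a world point X has camera coordinates R X + t. Camera axes: x right, y down, z forward; pixel columns grow to the right and rows downward; lengths in mm; the calibration is good to about 2 mm. A picture is of the moment at which its call begins. There is no depth.
- job.close_job(): hands the job in, once; it reports no verdict.
The state is a dict: "time_s": time; "joint_pos": joint angles; "dq": joint speeds; "joint_torque": joint torques, N m; "tcp_pos": TCP position; "ee_rot": TCP orientation; "ft_force": force on the tool from outside, world axes, zero at the start; "ft_torque": the same for the moment, N m; "opening": finger opening in mm.
Only numpy, scipy, OpenCV 4.12 (cv2) and the standard library are available. Lean on these libraries where they do the work, as an engineer would, in place of code of your own. Each camera call takes 0.05 s, during which the arm holds its last target.

## Task

The things for the table came from the kitchen piled on the wooden spice box: take the pile apart and lay them out. Stand the steel tumbler in the middle of the coaster, the katori in the middle of the small steel plate and the lidded dabba in the middle of the condiment tray, and set the spice box centred and lengthwise on the riser. Set everything down upright without dropping it, and do not shift the pickle jar or the green tumbler.

Things in the scene. Friction and masses are not known exactly. Their poses are not given: they have to be found in the camera images.
- tumbler: Origin at the centre of its underside, z up. Stainless steel drinking tumbler, open, 85 mm tall, slightly conical: 42 mm across the foot, 56 mm across the rim, about 52 mm at 58 mm height. At the start it stands upright inside the katori, on the katori's floor (3 mm above the katori's underside). About 90 g.
- katori: Origin at the centre of its underside, z up. Small open stainless steel bowl, 34 mm tall, 56 mm across the foot, 66 mm across the rim, wall 2.5 mm, floor 3 mm. At the start it stands on one end of the spice box's lid, 40 mm from the box's middle along the box's y axis (either end), with the tumbler in it. About 70 g.
- dabba: Origin at the centre of its underside, z up. Round lidded stainless steel container, closed, 46 mm tall, 55 mm across the body and 58 mm across the lid (the upper 14 mm), flat top. At the start it stands on the other end of the spice box's lid, 40 mm from the box's middle. About 120 g.
- spice_box: Origin at the centre of its underside, z up. Closed dark wooden spice box with brass bands and a flush sliding lid, 66 mm (its x axis) by 150 mm (its y axis), 40 mm tall, flat top. At the start it stands on the table under the other three. About 260 g.
- coaster: Origin at the centre of its underside, z up. Round cork coaster, 94 mm across, its top 6 mm above the table; fixed to the table. Place of the tumbler.
- plate: Origin at the centre of its underside, z up. Small round stainless steel plate, 168 mm across, rim 18 mm high; flat floor 144 mm across, 3 mm above the origin; fixed. Place of the katori. (The larger 260 mm thali with two bowls at the far edge of the table plays no part.)
- tray: Origin at the centre of its underside, z up. Square light wooden condiment tray, 136 mm outside, 124 mm inside, sides along its x and y axes and 18 mm high, floor 6 mm above the origin; fixed. Place of the dabba.
- riser: Origin at the centre of its underside, z up. Dark wooden table riser, a low bench on two board legs, top 90 mm (its x axis) by 180 mm (its y axis), 50 mm above the table; fixed. Place of the spice box.
- pickle_jar: Origin at the centre of its underside, z up. White ceramic pickle jar with a blue band and a dark twist cap, 62 mm across, 76 mm tall, full, loose; stands among the places and must stay.
- green_tumbler: Origin at the centre of its underside, z up. Green plastic tumbler, empty, loose, 64 mm across the rim, 50 mm across the foot, 95 mm tall; stands among the places and must stay. On the other (+y) side of the pile a spoon lies flat on the table, under 10 mm high; all else on the table stands beyond the far places or at the sides.
Things that resemble listed ones, but are neither listed nor needed, are in the scene too. What is shaped like the spice_box but purple is not meant. What is shaped like the tumbler but purple is not meant.

How it is judged:
By the outcome, as a careful person would: the job done as asked, in the order asked, and still so for the second after the job is handed in, with the robot touching nothing.
It also fails if it takes over 115 s, if anything falls off the work surface, if the arm or the gripper's body presses on something with over 40 N, if the wrist force passes 120 N, or if a joint passes its speed limit or range.

## Working session

There is one attempt and no reset: what is moved stays moved. The work goes in short steps, Python scripts to look and compute and a tool call to move; the robot and the scene stay as the last step left them, time stands still between calls to the robot, and variables do not carry over. Pictures are saved under pics/ and viewed, and the job is handed in when it is done.

Besides the shell and the picture viewer there is one more tool, called after "Request:" as a command line: name --pt "numbers of a row" for each row, then --argument value for the rest. drive_tool: Moves the arm, as the interface text tells. Its arguments: {"type":"object","properties":{"targets":{"type":"array","items":{"type":"array","items":{"type":"number"}}}},"required":["targets"]}

```bash
ls; mkdir -p pics; python3 - <<'E'
from cell import telemetry, optics
import cv2
s=telemetry.get_state(); print(s)
for n in ["side","top","wrist"]:
    c=optics.capture(n); cv2.imwrite(f"pics/{n}0.png",c["color"][:,:,::-1]); print(n,c["fx"],c["fy"],c["cx"],c["cy"],c["R"],c["t"])
E
```

```text
pics
{'time_s': 0.0, 'joint_pos': array([-1.34882101,  0.57649853,  0.02483224,  1.4379324 , -0.01497732,
        1.12898098, -0.05648635]), 'dq': array([ 0.00096392, -0.0001266 ,  0.00286335,  0.00068887,  0.00119758,
       -0.00209341,  0.00126334]), 'joint_torque': array([ 5.38177716e-06, -7.65765452e+01,  2.25032285e+00, -2.85958368e+01,
        1.52866269e-02,  1.28608098e-02,  1.44135737e-05]), 'tcp_pos': array([203.04866062, 643.23014717, 215.5563738 ]), 'ee_rot': array([-3.13996078e+00,  9.85913260e-05,  2.83588449e+00]), 'ft_force': array([ 0.0092986 , -0.40304257,  0.23139742]), 'ft_torque': array([ 0.02032901, -0.0220295 , -0.00440883]), 'opening': 85.63172446790205}
side 487.7915369410283 487.7915369410283 319.39002487971953 196.058515131784 [[ 0.98331362 -0.18071058  0.02092888]
 [-0.0863015  -0.56465903 -0.82079975]
 [ 0.16014488  0.80529738 -0.5708325 ]] [-492.9631515    81.79971401 1192.09052911]
top 382.23965533486177 382.23965533486177 322.88801162480667 192.93092093779697 [[ 0.02691751 -0.99963715 -0.00100541]
 [-0.98596621 -0.02638359 -0.16484703]
 [ 0.16476069  0.00542857 -0.98631863]] [  7.44722876 521.41596248 836.23167427]
wrist 318.9558749973718 318.9558749973718 313.24875382432555 200.02728795122832 [[ 0.30001697  0.95393171 -0.00202947]
 [ 0.91023736 -0.28563703  0.29979899]
 [ 0.28540807 -0.09179208 -0.95400024]] [-674.14624125  -38.6471092   379.88252812]
```

View pics/side0.png

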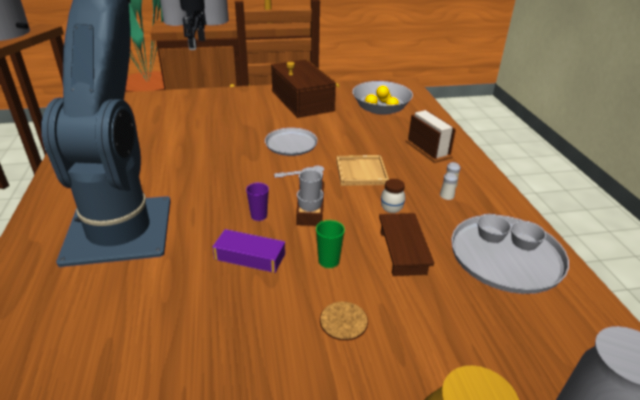

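View pics/top0.png

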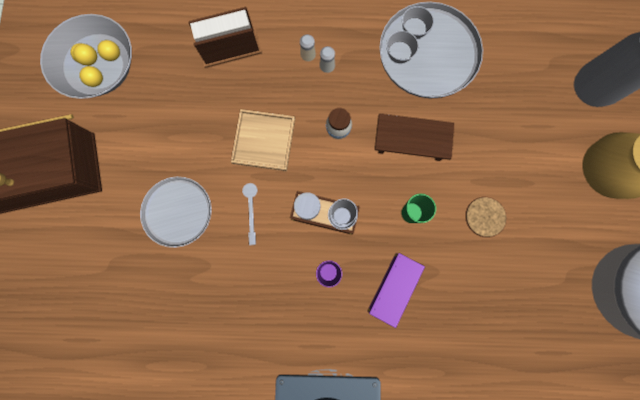

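View pics/wrist0.png

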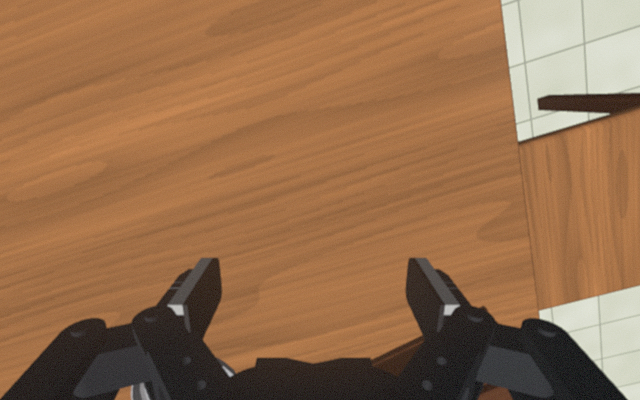

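Candidates in the top view:
- **Steel tumbler:** grey at (343,212) in the katori. The purple one at (329,273) is not meant.
- **Spice box:** dark at (326,212) under the pile. The purple one at (397,290) is not meant, and the dark bench at (414,137) is the riser.
- **Dabba:** (307,206).
- **Plate:** small one at (176,211). The thali at (430,50) is not meant.

Next I check close crops.

```bash
python3 - <<'E'
import cv2,numpy as np
t=cv2.imread("pics/top0.png"); s=cv2.imread("pics/side0.png")
a=cv2.resize(t[180:245,280:440],None,fx=5,fy=5,interpolation=cv2.INTER_CUBIC)
b=cv2.resize(s[155:235,240:400],None,fx=3.4,fy=3.4,interpolation=cv2.INTER_CUBIC)
b=cv2.copyMakeBorder(b,0,0,0,800-b.shape[1],cv2.BORDER_CONSTANT)
cv2.imwrite("pics/crop1.png",np.vstack([a,b])[:600])
d=cv2.resize(t[95:175,220:470],None,fx=3.2,fy=3.2,interpolation=cv2.INTER_CUBIC)
e=cv2.resize(t[165:260,120:270],None,fx=3.2,fy=3.2,interpolation=cv2.INTER_CUBIC)
e=cv2.copyMakeBorder(e,0,0,0,800-e.shape[1],cv2.BORDER_CONSTANT)
cv2.imwrite("pics/crop2.png",np.vstack([d,e]))
E
```

```text
(no output)
```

View pics/crop1.png

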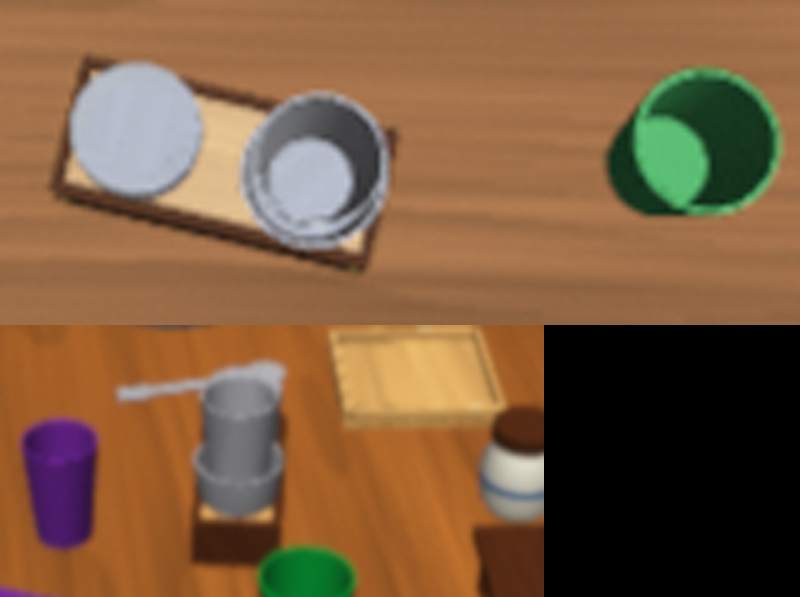

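View pics/crop2.png

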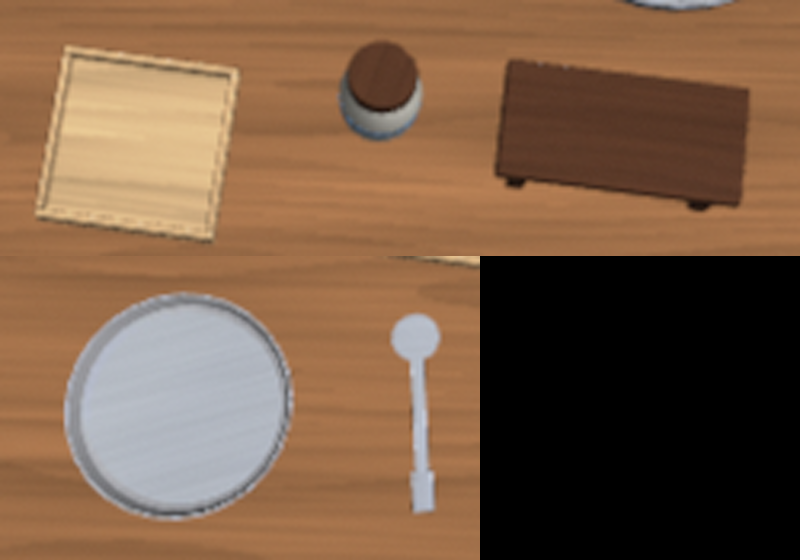

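Crop 1 shows the steel tumbler inside the katori at the -y end of the box, and the closed dabba at the +y end. The purple tumbler stands apart. Now I measure the poses.

```bash
cat > h.py <<'E'
import numpy as np,cv2
from scipy.optimize import least_squares
def cam(c): return c["R"].T@(-c["t"])
def ray(c,uv,z):
    uv=np.atleast_2d(np.asarray(uv,float))
    d=np.c_[(uv[:,0]-c["cx"])/c["fx"],(uv[:,1]-c["cy"])/c["fy"],np.ones(len(uv))]@c["R"]
    C=cam(c); zz=np.asarray(z)
    return C+d*((zz-C[2])/d[:,2])[:,None]
def proj(c,X):
    p=np.atleast_2d(X)@c["R"].T+c["t"]; return np.c_[c["fx"]*p[:,0]/p[:,2]+c["cx"],c["fy"]*p[:,1]/p[:,2]+c["cy"]]
def cont(mask,box):
    m=np.zeros(mask.shape,np.uint8); u0,v0,u1,v1=box; m[v0:v1,u0:u1]=mask[v0:v1,u0:u1]*255
    cs,_=cv2.findContours(m,cv2.RETR_EXTERNAL,cv2.CHAIN_APPROX_NONE)
    return max(cs,key=cv2.contourArea)[:,0,:].astype(float)
def circ(P,r=None):
    P=P[:,:2]; c0=P.mean(0)
    f=lambda q: np.hypot(P[:,0]-q[0],P[:,1]-q[1])-(r if r else q[2])
    s=least_squares(f,[*c0,30],loss="soft_l1",f_scale=1.5); return s.x, np.abs(s.fun).mean()
E
python3 - <<'E'
from h import *; from cell import optics
c=optics.capture("top"); im=c["color"]; np.save("pics/top.npy",c,allow_pickle=True)
np.save("pics/side.npy",optics.capture("side"),allow_pickle=True)
hsv=cv2.cvtColor(im,cv2.COLOR_RGB2HSV).astype(int); H,S,V=hsv[...,0],hsv[...,1],hsv[...,2]
print("C",cam(c))
for n,(u,v) in dict(wood=(380,240),coaster=(487,216),plate=(176,211),plrim=(143,211),tray=(263,139),riser=(414,137),lid=(324,205),dab=(307,206),jar=(339,115),green=(420,198)).items(): print(n,hsv[v,u])
grey=(S<70)&(V>60)
green=(H>50)&(H<80)&(S>120)
riser=(V<110)&(H<15)
P=cont(grey,(130,165,225,255)); print("plate",circ(ray(c,P,18)))
P=cont(grey,(285,185,322,230)); print("dabba",circ(ray(c,P,86)))
print("box hsv rows",[tuple(hsv[v,326]) for v in range(195,232,2)])
print("coaster",[tuple(hsv[v,487]) for v in range(190,242,3)])
P=cont(riser,(365,105,465,165)); r=cv2.minAreaRect(P.astype(np.float32)); 
print("riser",ray(c,cv2.boxPoints(r),50)[:,:2])
E
```

```text
C [376.11995141  16.66180879 910.75224209]
wood [ 13 137 149]
coaster [ 17 108 170]
plate [111  21 196]
plrim [114   8 155]
tray [ 18  95 223]
riser [ 10 142  88]
lid [ 18  92 229]
dab [113  25 202]
jar [ 11 143  89]
green [ 68 155  69]
plate (array([472.63356563, 366.91408842,  83.12224344]), np.float64(0.5639788240630046))
dabba (array([485.30355371,  55.32272372,  28.93988136]), np.float64(0.5667594210844411))
box hsv rows [(np.int64(13), np.int64(137), np.int64(167)), (np.int64(14), np.int64(140), np.int64(149)), (np.int64(10), np.int64(140), np.int64(93)), (np.int64(16), np.int64(100), np.int64(191)), (np.int64(17), np.int64(94), np.int64(223)), (np.int64(17), np.int64(91), np.int64(227)), (np.int64(18), np.int64(92), np.int64(228)), (np.int64(19), np.int64(91), np.int64(230)), (np.int64(17), np.int64(92), np.int64(224)), (np.int64(17), np.int64(92), np.int64(222)), (np.int64(17), np.int64(93), np.int64(223)), (np.int64(17), np.int64(92), np.int64(225)), (np.int64(17), np.int64(93), np.int64(222)), (np.int64(17), np.int64(92), np.int64(225)), (np.int64(16), np.int64(95), np.int6
[... 458 characters left out ...]
, np.int64(158)), (np.int64(17), np.int64(110), np.int64(165)), (np.int64(17), np.int64(108), np.int64(179)), (np.int64(17), np.int64(110), np.int64(167)), (np.int64(16), np.int64(109), np.int64(180)), (np.int64(17), np.int64(108), np.int64(161)), (np.int64(17), np.int64(108), np.int64(160)), (np.int64(16), np.int64(109), np.int64(166)), (np.int64(17), np.int64(109), np.int64(173)), (np.int64(17), np.int64(109), np.int64(185)), (np.int64(17), np.int64(111), np.int64(166)), (np.int64(13), np.int64(139), np.int64(160)), (np.int64(13), np.int64(140), np.int64(142))]
riser [[ 619.14883925  -92.40824663]
 [ 714.73966695 -103.43099665]
 [ 695.6924151  -285.11294912]
 [ 600.85919155 -271.00089035]]
```

```bash
python3 - <<'E'
from h import *
c=np.load("pics/top.npy",allow_pickle=True).item(); im=c["color"]
hsv=cv2.cvtColor(im,cv2.COLOR_RGB2HSV).astype(int); H,S,V=hsv[...,0],hsv[...,1],hsv[...,2]
cork=(H>=15)&(H<25)&(S<125); dark=(V<112)&(H<15)&(S>90); grey=(S<70)
P=cont(cork,(460,190,515,245)); print("coaster",circ(ray(c,P,6)))
P=cont(cork,(225,105,300,175)); q=cv2.boxPoints(cv2.minAreaRect(P.astype(np.float32))); w=ray(c,q,18)[:,:2]
print("tray",w.mean(0),[np.linalg.norm(w[i]-w[i-1]) for i in range(4)],w.round(1).tolist())
P=cont((H>50)&(H<85)&(S>90),(395,185,445,235)); W=ray(c,P,95); print("green all",circ(W))
P=cont(dark,(325,100,355,138)); print("jar cap",circ(ray(c,P,76)))
P=cont(grey,(328,192,362,236));W=ray(c,P,128); 
print("tumbler+kat",circ(W)); print("kat plane",circ(ray(c,P,74)))
def rect(P,hx,hy,q0):
    def f(q):
        a=q[2]; D=P[:,:2]-q[:2]; l=np.c_[D[:,0]*np.cos(a)+D[:,1]*np.sin(a),-D[:,0]*np.sin(a)+D[:,1]*np.cos(a)]
        d=np.abs(l)-[hx,hy]; return np.where((d>0).all(1),np.hypot(*d.T),d.max(1))
    s=least_squares(f,q0,loss="soft_l1",f_scale=1.0); return s.x,np.abs(s.fun)
P=cont(dark,(365,105,465,165)); W=ray(c,P,50); 
x,r=rect(W,45,90,[655,-185,0.1]); print("riser",x,np.median(r))
# exclude near edge pts
a=x[2];D=W[:,:2]-x[:2];lx=D[:,0]*np.cos(a)+D[:,1]*np.sin(a); x2,r=rect(W[lx>-35],45,90,x); print("riser excl",x2,np.median(r),r.max())
m=(dark|cork|grey); P=cont(m,(285,190,365,236)); W=ray(c,P,40)
x,r=rect(W,33,75,[470,10,0.2]); 
for k in range(3):
    a=x[2];D=W[:,:2]-x[:2];lx=D[:,0]*np.cos(a)+D[:,1]*np.sin(a);ly=-D[:,0]*np.sin(a)+D[:,1]*np.cos(a)
    k=(lx>-25)&(ly>-20); x,r=rect(W[k],33,75,x)
    print("box",x,np.median(r),r.max(),k.sum())
x0=x; ax=np.array([-np.sin(x[2]),np.cos(x[2])]); print("pred dabba",x[:2]+40*ax,"kat",x[:2]-40*ax)
L=cont(cork,(290,190,362,236)); print("lid",ray(c,cv2.boxPoints(cv2.minAreaRect(L.astype(np.float32))),40)[:,:2].round(1).tolist())
E
```

```text
coaster (array([ 480.92722138, -366.85308859,   45.87089264]), np.float64(0.6112169107111622))
tray [653.97556711 171.5190496 ] [np.float64(137.48518702755842), np.float64(141.21443885180616), np.float64(140.96561106776906), np.float64(140.53264701147566)] [[592.4, 246.1], [733.2, 235.0], [715.0, 95.2], [575.2, 109.7]]
green all (array([ 484.11199555, -186.50076919,   32.60552881]), np.float64(2.3258846498758197))
jar cap (array([689.41718918, -10.79862609,  24.28802508]), np.float64(0.6860103013921561))
tumbler+kat (array([464.54567786, -20.79792058,  31.27012414]), np.float64(0.8083330534421851))
kat plane (array([470.64199639, -23.38362322,  33.42782295]), np.float64(0.863804547881804))
riser [ 6.60068650e+02 -1.88041003e+02 -1.02332325e-01] 1.2534736902669152
riser excl [ 6.59294261e+02 -1.87945567e+02 -1.01854036e-01] 0.8042822079641248 2.659523976595125
box [ 4.75421852e+02  1.49579713e+01 -2.32364462e-01] 0.8005269842687142 4.303037670106477 64
box [ 4.75510106e+02  1.49293601e+01 -2.30268417e-01] 0.8422804015546461 4.312218197393307 65
box [ 4.75510106e+02  1.49293601e+01 -2.30268417e-01] 0.8422804067296852 4.312218197162132 65
pred dabba [484.63966085  53.87356677] kat [466.38055175 -24.01484659]
lid [[457.2, 47.6], [509.5, 37.1], [500.1, -7.7], [448.0, 3.3]]
```

```bash
cat >> h.py <<'E'
def rect(P,hx,hy,q0):
    def f(q):
        a=q[2]; D=P[:,:2]-q[:2]; l=np.c_[D[:,0]*np.cos(a)+D[:,1]*np.sin(a),-D[:,0]*np.sin(a)+D[:,1]*np.cos(a)]
        d=np.abs(l)-[hx,hy]; return np.where((d>0).all(1),np.hypot(*d.T),d.max(1))
    s=least_squares(f,q0,loss="soft_l1",f_scale=1.0); return s.x,np.abs(s.fun)
def loc(P,x):
    a=x[2];D=P[:,:2]-x[:2]; return D[:,0]*np.cos(a)+D[:,1]*np.sin(a),-D[:,0]*np.sin(a)+D[:,1]*np.cos(a)
def hsvm(c):
    h=cv2.cvtColor(c["color"],cv2.COLOR_RGB2HSV).astype(int); return h[...,0],h[...,1],h[...,2]
E
python3 - <<'E'
from h import *
c=np.load("pics/top.npy",allow_pickle=True).item(); H,S,V=hsvm(c)
cork=(H>=15)&(H<25)&(S<125); dark=(V<112)&(H<15)&(S>90); grey=(S<70)
W=ray(c,cont(cork,(225,105,300,175)),18); x=[654,172,-0.1]
for k in range(3):
    lx,ly=loc(W,np.array(x)); x,r=rect(W[(lx>-58)],68,68,x); print("tray",x,np.median(r),r.max())
W=ray(c,cont(grey,(328,192,362,236)),128)
for thr in (5,12):
  k=W[:,0]>466+thr; print("tumbler",circ(W[k],28),k.sum())
K=ray(c,cont(grey,(328,192,362,236)),74); k=K[:,0]<460; print("kat lower",circ(K[k],33))
W=ray(c,cont((H>50)&(H<85)&(S>90),(395,185,445,235)),95); k=(W[:,0]>484)|(W[:,1]<-190); print("green",circ(W[k],32))
s=np.load("pics/side.npy",allow_pickle=True).item(); H,S,V=hsvm(s); print("sideC",cam(s))
g=(S<70); 
for n,p in dict(tum=(464.5,-21,128),tumb=(464.5,-21,43),coaster=(481,-367,6),plate=(472.6,367,18),tray=(654,172,18),riser=(659,-188,50)).items(): print(n,proj(s,[p]).round(1))
print([tuple(int(k) for k in (H[v,310],S[v,310],V[v,310])) for v in range(160,226,3)])
cork=(H>=13)&(S<150)
P=cont(grey if 0 else (S<90),(260,125,322,160)); print("plate side",circ(ray(s,P,18)))
E
```

```text
tray [ 6.54040646e+02  1.70880362e+02 -1.10515357e-01] 0.5817372991126888 1.691930153254276
tray [ 6.54040646e+02  1.70880362e+02 -1.10515356e-01] 0.5817373255363378 1.6919301699966809
tray [ 6.54040646e+02  1.70880362e+02 -1.10515356e-01] 0.5817373255363378 1.6919301699966809
tumbler (array([468.99105196, -21.95309641,  30.        ]), np.float64(0.9090636198120684)) 37
tumbler (array([468.87849273, -22.27408609,  30.        ]), np.float64(0.583155514947491)) 29
kat lower (array([469.71217625, -22.61505161,  30.        ]), np.float64(0.4629464130229016))
green (array([ 484.78544105, -188.16749061,   30.        ]), np.float64(1.175436366186827))
sideC [  300.88962712 -1002.88208721   757.94237444]
tum [[307.1 174.7]]
tumb [[306.8 203.3]]
coaster [[342.7 318. ]]
plate [[289.8 139.2]]
tray [[360.3 166.4]]
riser [[402.3 235.4]]
[(13, 196, 168), (13, 197, 168), (12, 135, 164), (128, 6, 173), (120, 5, 141), (120, 5, 142), (120, 5, 142), (110, 10, 149), (120, 6, 120), (120, 6, 119), (120, 6, 119), (120, 6, 119), (120, 6, 119), (120, 6, 120), (108, 10, 125), (120, 7, 113), (120, 9, 108), (11, 80, 112), (10, 187, 71), (10, 188, 61), (10, 190, 59), (10, 188, 61)]
plate side (array([474.54130987, 359.29192283,  85.85693882]), np.float64(2.130511852769655))
```

Request:
drive_tool --pt "1 2 -2 0.5 0 0 -4" --pt "1 6 -6 0.5 0 0 -10" --pt "1 20 -29 0.5 0 0 -43" --pt "1 20 -29 0.5 0 0 -43" --pt "1 20 -29 0.5 0 0 -43" --pt "1 20 -29 0.5 0 0 -43" --pt "1 20 -29 0.5 0 0 -43" --pt "1 20 -29 0.5 0 0 -43" --pt "1 26.5 -66.6 0.5 0 0 -85.7" --pt "1 26.5 -66.6 0.5 0 0 -85.7" --pt "1 26.5 -66.6 0.5 0 0 -85.7" --pt "1 26.5 -66.6 0.5 0 0 -85.7" --pt "1 26.5 -66.6 0.5 0 0 -85.7" --pt "1 26.5 -66.6 0.5 0 0 -85.7" --pt "1 26.5 -66.6 0.5 0 0 -85.7" --pt "1 26.5 -66.6 0.5 0 0 -85.7" --pt "1 26.5 -66.6 0.5 0 0 -85.7" --pt "1 26.5 -66.6 0.5 0 0 -85.7" --pt "1 26.5 -66.6 0.5 0 0 -85.7" --pt "1 26.5 -66.6 0.5 0 0 -85.7"

```text
time_s: 2.25
tcp_pos: [468.1, -20.9, 221.3]
ee_rot: [-3.141, -0.0, 1.342]
ft_force: [-0.3, -0.3, -0.5]
opening: 85.5
```

```bash
cat > snap.py <<'E'
import sys,cv2,numpy as np
from cell import telemetry,optics
tag=sys.argv[1]
for n in sys.argv[2:]:
    c=optics.capture(n); np.save(f"pics/{n}_{tag}.npy",c,allow_pickle=True); cv2.imwrite(f"pics/{n}_{tag}.png",c["color"][:,:,::-1])
s=telemetry.get_state(); print(s["time_s"],s["tcp_pos"].round(1),s["ee_rot"].round(3),s["ft_force"].round(1),round(s["opening"],1))
E
python3 snap.py a wrist top; python3 -c "
from h import *
c=np.load('pics/wrist_a.npy',allow_pickle=True).item(); print(cam(c)); print(c['R'])
for p in [(468.5,-22.5,128),(468.5,-22.5,43),(485,54,86),(468,-22.5,74)]: print(p,proj(c,[p]).round(1))"
```

```text
2.35 [468.1 -21.2 221.4] [-3.141 -0.     1.342] [ 0.4 -0.1 -0. ] 85.6
[484.73084392  54.1755403  378.31462504]
[[ 0.97427042 -0.2253787  -0.00126502]
 [-0.2145808  -0.92928063  0.30065361]
 [-0.06893648 -0.29264647 -0.95373256]]
(468.5, -22.5, 128) [[315.4 199.4]]
(468.5, -22.5, 43) [[315.  175.8]]
(485, 54, 86) [[314.   99.6]]
(468, -22.5, 74) [[314.6 183.1]]
```

View pics/wrist_a.png

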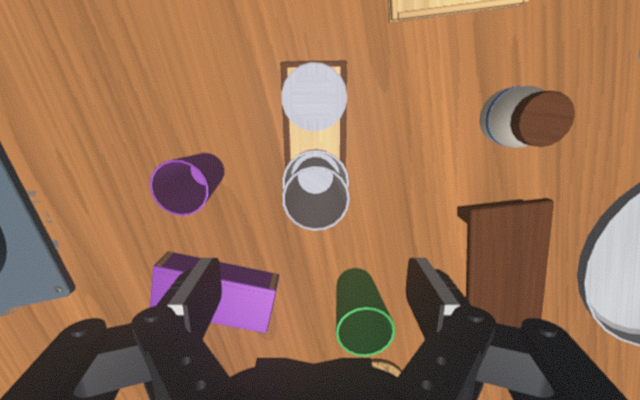

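View pics/top_a.png

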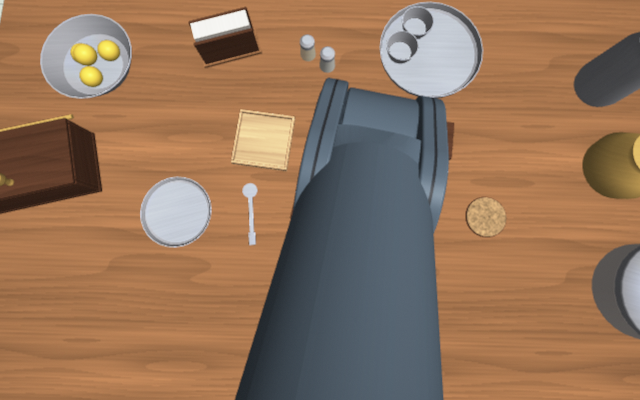

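The wrist view shows the tumbler rim around (316,197), close to the predicted (315,199), and the dabba lid at (314,96). I refine both here.

```bash
python3 - <<'E'
from h import *
c=np.load('pics/wrist_a.npy',allow_pickle=True).item(); H,S,V=hsvm(c)
g=(S<70)
P=cont(g,(265,145,365,245)); W=ray(c,P,128); k=P[:,1]>200; print("tum",circ(W[k],28),circ(W[k]))
P=cont(g,(265,55,365,140)); W=ray(c,P,86); print("dabba",circ(W))
cork=(H>=15)&(H<25)&(S<125); dark=(V<112)&(H<15)&(S>90)
P=cont(g|dark|cork,(265,55,365,240)); W=ray(c,P,40); k=(P[:,1]<140); x=[475,15,-.23]
x,r=rect(W[k],33,75,x); print("box",x,np.median(r),r.max())
P=cont(dark,(505,85,580,150)); print("cap",circ(ray(c,P,76)))
P=cont((H>50)&(H<85)&(S>90),(330,260,400,360)); W=ray(c,P,95); k=P[:,1]>320; print("green",circ(W[k],32))
E
```

```text
tum (array([468.62050283, -21.44972941,  30.        ]), np.float64(0.25864373467044477)) (array([468.48988359, -22.01276252,  27.54148304]), np.float64(0.21488543289396633))
dabba (array([485.16181942,  55.86876513,  28.66080777]), np.float64(0.22921848469892322))
box [ 4.74618533e+02  1.20052750e+01 -2.34915261e-01] 2.810304397634253 9.55306740649361
cap (array([681.15838261, -10.0539161 ,  21.35431985]), np.float64(4.3930699405715545))
green (array([ 485.18689116, -187.76474247,   30.        ]), np.float64(0.7281229482494987))
```

Request:
drive_tool --pt "1 0 -0.1 -3 0 0 0" --pt "1 0 -0.1 -6 0 0 0" --pt "1 0 -0.1 -9 0 0 0" --pt "1 0 -0.1 -10.5 0 0 0" --pt "1 0 -0.1 -11.3 0 0 0" --pt "1 0 -0.1 -11.3 0 0 0" --pt "1 0 -0.1 -11.3 0 0 0" --pt "0.45 0 -0.1 -11.3 0 0 0" --pt "0.45 0 -0.1 -11.3 0 0 0" --pt "0.45 0 -0.1 -11.3 0 0 0" --pt "0.3 0 -0.1 -11.3 0 0 0" --pt "0.3 0 -0.1 -11.3 0 0 0" --pt "0.3 0 -0.1 -11.3 0 0 0"

```text
time_s: 3.65
tcp_pos: [468.0, -23.2, 108.4]
ee_rot: [-3.141, -0.0, 1.34]
ft_force: [-1.7, -0.1, 0.5]
opening: 25.2
```

```bash
python3 snap.py b wrist side
```

```text
3.75 [468.  -23.3 108.3] [-3.141  0.     1.34 ] [-0.3 -0.3  0.8] 25.5
```

View pics/wrist_b.png

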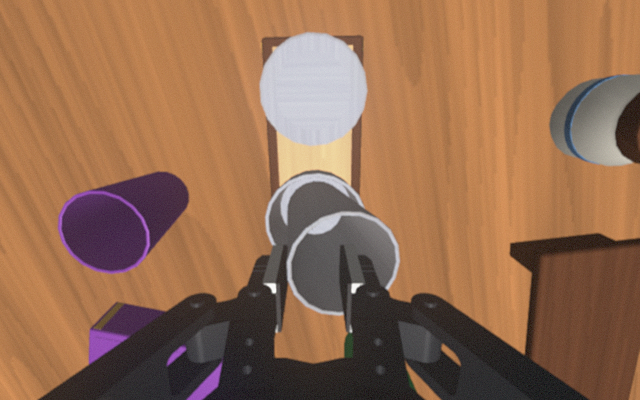

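View pics/side_b.png

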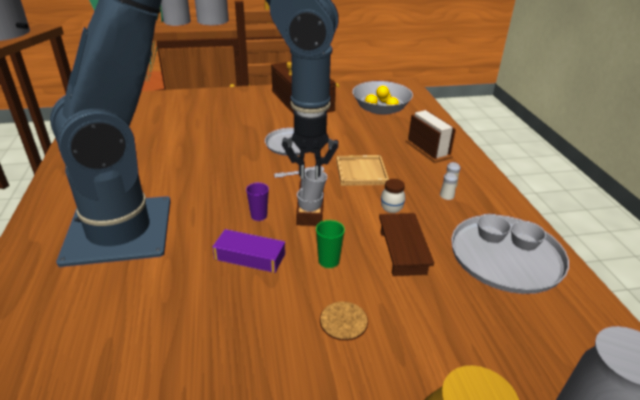

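```bash
python3 - <<'E'
from h import *
c=np.load('pics/wrist_b.npy',allow_pickle=True).item(); print(cam(c))
j=np.array([np.cos(-.23),np.sin(-.23),0])
for z in (83,102,108,128):
    print(z,proj(c,[np.array([468,-23.2,z])+s*12.7*j for s in(-1,0,1)]).round(0).tolist())
print("rim",ray(c,[[343,262],[288,262],[398,262],[343,212],[343,312]],128).round(1))
print("rim140",ray(c,[[343,262],[288,262],[398,262],[343,212],[343,312]],140).round(1))
im=c["color"][160:340,230:430,::-1]; cv2.imwrite("pics/wb.png",cv2.resize(im,None,fx=3.3,fy=3.3,interpolation=cv2.INTER_CUBIC))
s=np.load('pics/side_b.npy',allow_pickle=True).item()
im=s["color"][120:240,250:370,::-1]; cv2.imwrite("pics/sb.png",cv2.resize(im,None,fx=5,fy=5,interpolation=cv2.INTER_CUBIC))
E
```

```text
[484.7815198   51.83554631 265.38859695]
83 [[294.0, 230.0], [315.0, 230.0], [335.0, 230.0]]
102 [[292.0, 243.0], [315.0, 243.0], [338.0, 243.0]]
108 [[292.0, 248.0], [315.0, 248.0], [338.0, 248.0]]
128 [[289.0, 266.0], [315.0, 266.0], [341.0, 266.0]]
rim [[481.6 -24.  128. ]
 [455.8 -18.  128. ]
 [507.3 -30.  128. ]
 [486.7   1.  128. ]
 [475.9 -51.8 128. ]]
rim140 [[481.9 -17.4 140. ]
 [458.3 -11.9 140. ]
 [505.4 -22.9 140. ]
 [486.5   5.4 140. ]
 [476.7 -42.8 140. ]]
```

View pics/wb.png

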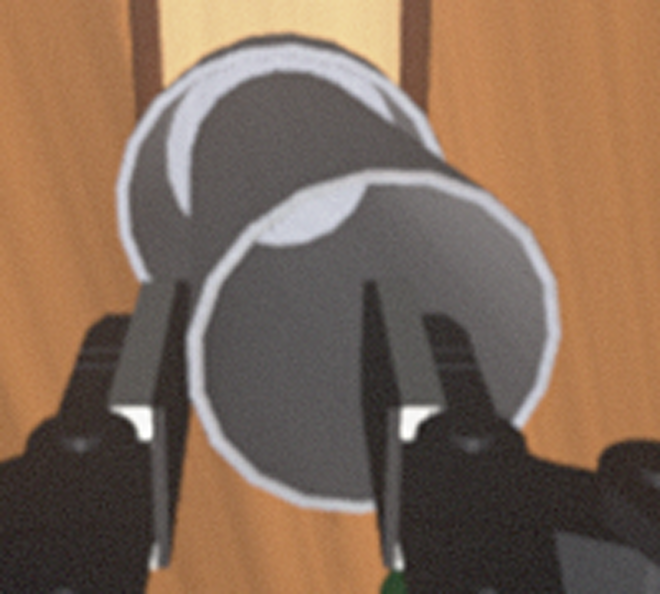

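View pics/sb.png

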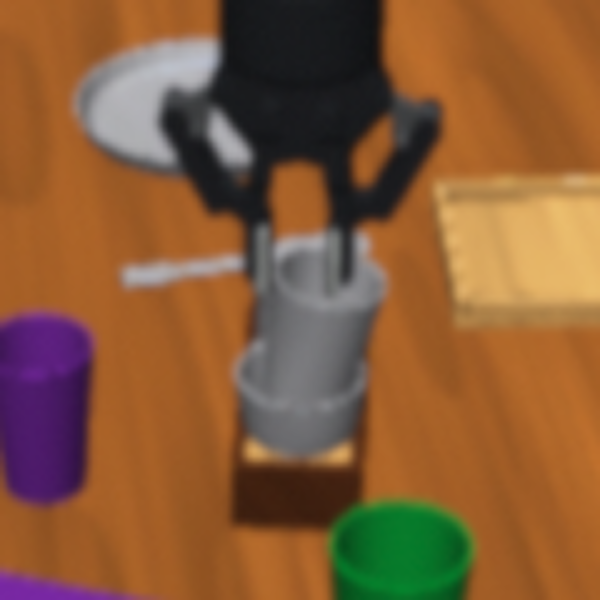

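The fingers closed at rim height. The right one dipped inside the rim and the left one pushed the tumbler about 12 mm and tilted it. By two views the fingertips are well above where I assumed, near z≈120 with TCP at 108. I back out gently so the tumbler settles upright again.

Request:
drive_tool --pt "0.3 -0.2 0.05 0 0 0 0" --pt "0.3 -0.4 0.1 0 0 0 0" --pt "0.3 -0.6 0.15 0 0 0 0" --pt "0.3 -0.8 0.2 0 0 0 0" --pt "0.3 -1.0 0.25 0 0 0 0" --pt "0.3 -1.2 0.28 0 0 0 0" --pt "0.3 -1.2 0.28 0 0 0 0" --pt "0.3 -1.2 0.28 0 0 0 0"

```text
time_s: 4.55
tcp_pos: [456.2, -20.5, 108.4]
ee_rot: [3.142, -0.0, 1.34]
ft_force: [-0.6, 0.1, -0.4]
opening: 25.6
```

```bash
python3 snap.py c wrist side; python3 - <<'E'
from h import *
a=np.load('pics/wrist_c.npy',allow_pickle=True).item()["color"][140:340,230:430,::-1]
b=np.load('pics/side_c.npy',allow_pickle=True).item()["color"][120:240,250:370,::-1]
cv2.imwrite("pics/cc.png",np.hstack([cv2.resize(a,(400,400),interpolation=2),cv2.resize(b,(400,400),interpolation=2)]))
E
```

```text
4.65 [456.3 -20.5 108.4] [ 3.142 -0.     1.34 ] [-0.3 -0.1 -0.2] 25.7
```

View pics/cc.png

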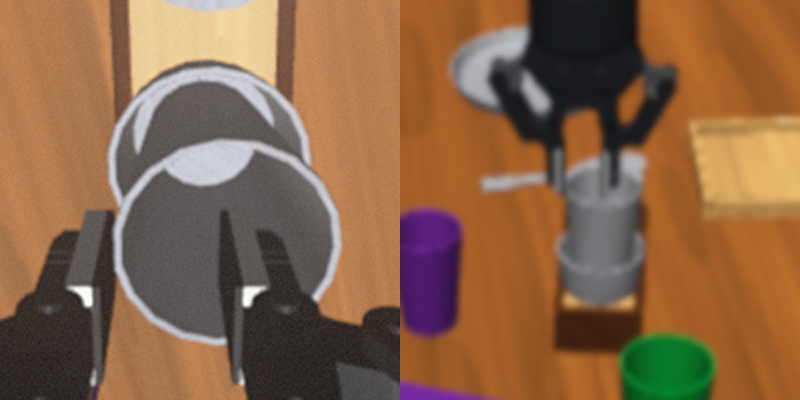

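The tumbler followed back upright. Next I lift clear and re-measure, including the fingertip height.

Request:
drive_tool --pt "0.3 -0.1 0 0.5 0 0 0" --pt "0.3 -0.1 0 1.5 0 0 0" --pt "0.3 -0.1 0 3 0 0 0" --pt "0.3 -0.1 0 5 0 0 0" --pt "0.3 0 0 8 0 0 0" --pt "1 1.2 -0.1 10 0 0 0" --pt "1 1.2 -0.1 10 0 0 0" --pt "1 1.2 -0.1 10 0 0 0" --pt "1 1.2 -0.1 10 0 0 0"

```text
time_s: 5.55
tcp_pos: [467.4, -21.5, 208.0]
ee_rot: [-3.14, 0.0, 1.34]
ft_force: [-0.2, 0.3, 0.5]
opening: 81.8
```

```bash
python3 snap.py d wrist side; python3 - <<'E'
from h import *
a=np.load('pics/wrist_d.npy',allow_pickle=True).item()["color"][:,120:520,::-1]
s=np.load('pics/side_d.npy',allow_pickle=True).item()
b=s["color"][110:230,250:370,::-1]
cv2.imwrite("pics/dd.png",np.hstack([a,cv2.resize(b,(400,400),interpolation=2)]))
c=np.load('pics/wrist_d.npy',allow_pickle=True).item(); H,S,V=hsvm(c); g=(S<70)
print(cam(c))
P=cont(g,(255,140,365,250)); W=ray(c,P,128); k=P[:,1]>205; print("tum",circ(W[k],28),circ(W[k]))
for z in (190,208,220,235): print(z,proj(s,[(468,-21,z)]).round(1))
E
```

```text
5.65 [467.4 -21.5 207.8] [-3.14e+00  1.00e-03  1.34e+00] [-0.6  0.1  0.1] 85.5
[484.325104    53.62793781 364.94468925]
tum (array([468.7205626 , -21.17268461,  30.        ]), np.float64(0.24666425258496685)) (array([468.57401972, -21.80750436,  27.48031003]), np.float64(0.18627632776350517))
190 [[308.7 152.2]]
208 [[308.8 145.4]]
220 [[308.8 140.8]]
235 [[308.9 135. ]]
```

View pics/dd.png

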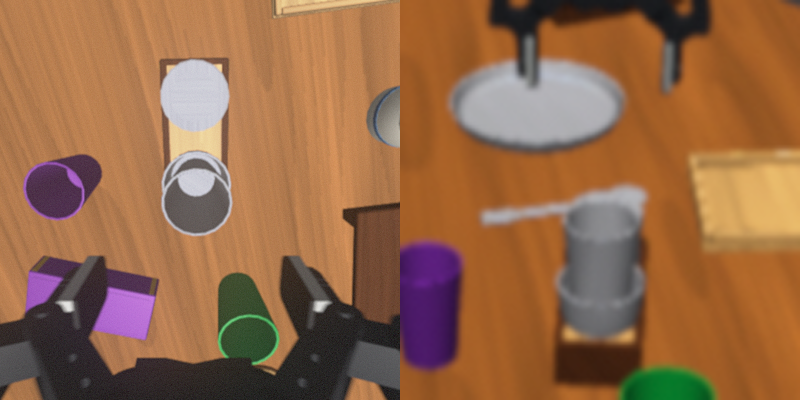

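The tumbler is upright again at (468.6,-21.8). The open tips in the side view are at row 137, about z 230 with TCP at 208, and the wrist view agrees at about z 233. So the real fingertips are about 24 mm *behind* the reported TCP, not 25 mm ahead. I use that offset and descend in stages.

Request:
drive_tool --pt "1 0.1 0 -3 0 0 0" --pt "1 0.1 0 -6 0 0 0" --pt "1 0.1 0 -9 0 0 0" --pt "1 0.1 0 -11.5 0 0 0" --pt "1 0.1 0 -12.3 0 0 0" --pt "1 0.1 0 -12.3 0 0 0" --pt "1 0.1 0 -12.3 0 0 0"

```text
time_s: 6.35
tcp_pos: [469.5, -21.7, 86.0]
ee_rot: [3.141, -0.0, 1.34]
ft_force: [0.2, -0.2, -0.3]
opening: 85.3
```

```bash
cat > duo.py <<'E'
import sys
from h import *
t=sys.argv[1]; u,v,w=[int(k) for k in sys.argv[2:5]]
a=np.load(f'pics/wrist_{t}.npy',allow_pickle=True).item()["color"][:,120:520,::-1]
b=np.load(f'pics/side_{t}.npy',allow_pickle=True).item()["color"][v-w:v+w,u-w:u+w,::-1]
cv2.imwrite(f"pics/duo_{t}.png",np.hstack([a,cv2.resize(b,(400,400),interpolation=2)]))
E
python3 snap.py e wrist side; python3 duo.py e 310 170 50
```

```text
6.45 [469.9 -21.6  86.4] [ 3.14e+00 -1.00e-03  1.34e+00] [ 0.2 -0.3 -0. ] 85.4
```

View pics/duo_e.png

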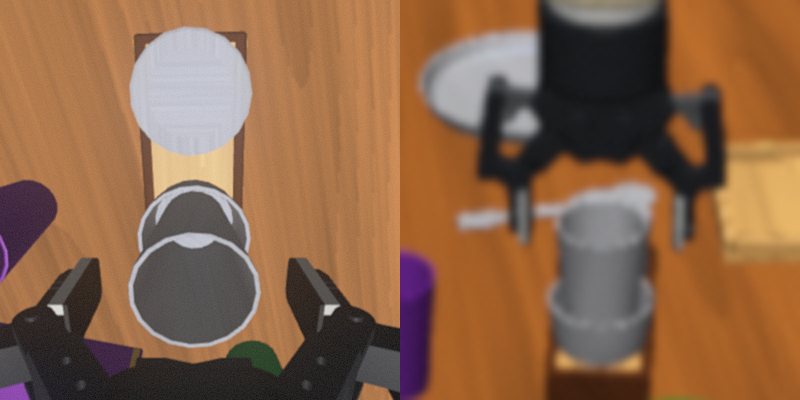

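The tips now straddle the tumbler just below its rim, in line with that offset. I go 22 mm further and close.

Request:
drive_tool --pt "1 -0.1 0 -1 0 0 0" --pt "1 -0.1 0 -2 0 0 0" --pt "1 -0.1 0 -2.2 0 0 0" --pt "1 -0.1 0 -2.2 0 0 0" --pt "0.7 -0.1 0 -2.2 0 0 0" --pt "0.5 -0.1 0 -2.2 0 0 0" --pt "0.3 -0.1 0 -2.2 0 0 0" --pt "0.1 -0.1 0 -2.2 0 0 0" --pt "0.1 -0.1 0 -2.2 0 0 0" --pt "0.1 -0.1 0 -2.2 0 0 0" --pt "0.1 -0.1 0 -2.2 0 0 0"

```text
time_s: 7.55
tcp_pos: [468.5, -21.5, 63.8]
ee_rot: [3.141, -0.0, 1.34]
ft_force: [0.1, -0.0, 6.1]
opening: 51.9
```

```bash
python3 snap.py f wrist side; python3 duo.py f 310 170 50
```

```text
7.65 [468.5 -21.5  63.8] [ 3.141 -0.     1.34 ] [-0.9 -0.4  6.1] 52.0
```

View pics/duo_f.png

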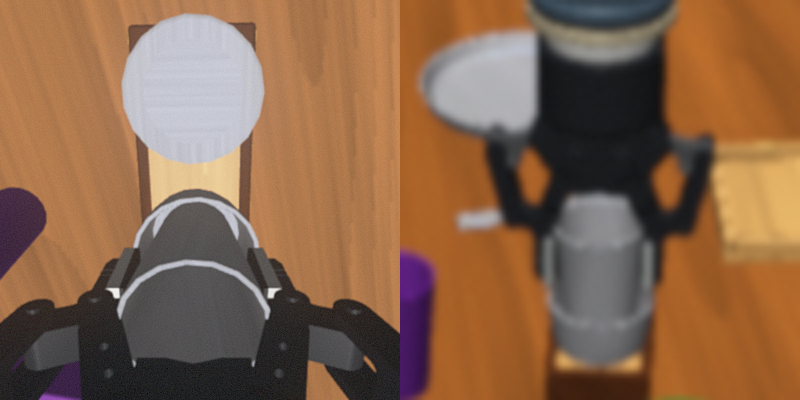

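The grip is good: opening 52.0 mm, which matches the tumbler's diameter at 58 mm height. I lift and carry it over the green tumbler to the coaster.

Request:
drive_tool --pt "0.1 0 0 0.3 0 0 0" --pt "0.1 0 0 1 0 0 0" --pt "0.1 0 0 2.5 0 0 0" --pt "0.1 0 0 4.5 0 0 0" --pt "0.1 0 0 6.5 0 0 0" --pt "0.1 0 0 8.5 0 0 0" --pt "0.1 0 0 9.5 0 0 0" --pt "0.1 0 0 10 0 0 0" --pt "0.1 0 0 10 0 0 0" --pt "0.1 0 -1 10 0 0 0" --pt "0.1 0.1 -3 10 0 0 0" --pt "0.1 0.2 -6 10 0 0 0" --pt "0.1 0.4 -10 10 0 0 0" --pt "0.1 0.5 -14 10 0 0 0" --pt "0.1 0.7 -18 10 0 0 0" --pt "0.1 0.8 -22 10 0 0 0" --pt "0.1 1.0 -26 10 0 0 0" --pt "0.1 1.1 -30 10 0 0 0" --pt "0.1 1.2 -33 10 0 0 0" --pt "0.1 1.2 -34.5 10 0 0 0"

```text
time_s: 9.65
tcp_pos: [478.4, -370.3, 162.3]
ee_rot: [-3.14, 0.001, 1.336]
ft_force: [-0.2, 0.4, -1.3]
opening: 51.3
```

```bash
python3 snap.py g wrist side top
```

```text
9.8 [ 479.3 -366.9  162.4] [-3.140e+00 -1.000e-03  1.338e+00] [ 0.6  1.1 -0.3] 51.7
```

View pics/side_g.png

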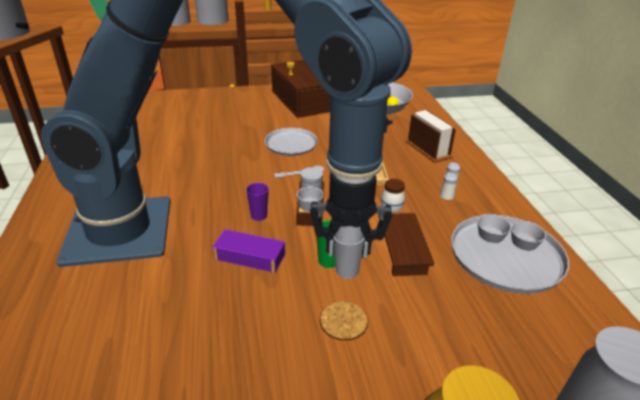

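View pics/wrist_g.png

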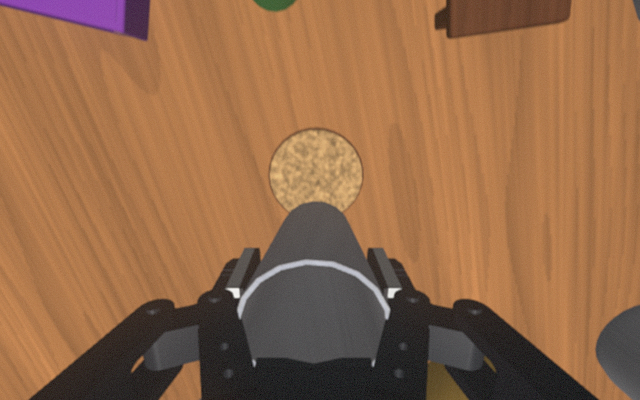

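The tumbler hangs upright over the coaster, which shows at (316,172) in the wrist view. I measure the coaster from this view.

```bash
python3 - <<'E'
from h import *
from cell import telemetry
c=np.load('pics/wrist_g.npy',allow_pickle=True).item(); H,S,V=hsvm(c)
print([tuple(int(x) for x in (H[172,u],S[172,u],V[172,u])) for u in (200,240,260,290,316,340,380)])
m=(H>=15)&(S<140)
m=cv2.morphologyEx(m.astype(np.uint8),cv2.MORPH_OPEN,np.ones((3,3)))>0
P=cont(m,(262,120,370,205)); k=P[:,1]<190; print(circ(ray(c,P[k],6),47),circ(ray(c,P[k],6)))
print(telemetry.get_state()["tcp_pos"])
E
```

```text
[(14, 146, 177), (14, 144, 181), (14, 146, 178), (17, 116, 183), (17, 117, 189), (17, 118, 175), (14, 147, 185)]
(array([ 479.65489113, -368.74773882,   30.        ]), np.float64(0.5009911266907439)) (array([ 479.91346807, -367.67391832,   46.09036562]), np.float64(0.26861655632836806))
[ 479.26386183 -366.91920383  162.40266021]
```

Request:
drive_tool --pt "0.1 0.1 0 -1 0 0 0" --pt "0.1 0.1 0 -3 0 0 0" --pt "0.1 0.1 0 -6 0 0 0" --pt "0.1 0.1 0 -9 0 0 0" --pt "0.1 0.1 0 -11 0 0 0" --pt "0.1 0.1 0 -12.3 0 0 0" --pt "0.1 0.1 0 -12.9 0 0 0" --pt "0.1 0.1 0 -13.2 0 0 0" --pt "0.1 0.1 0 -13.2 0 0 0" --pt "0.1 0.1 0 -13.2 0 0 0" --pt "0.1 0.1 0 -13.2 0 0 0"

```text
time_s: 10.9
tcp_pos: [481.6, -366.8, 32.2]
ee_rot: [3.14, 0.0, 1.34]
ft_force: [-0.4, -0.4, -0.4]
opening: 51.5
```

Request:
drive_tool --pt "0.1 0 0 -0.1 0 0 0" --pt "0.1 0 0 -0.1 0 0 0"

```text
time_s: 11.1
tcp_pos: [481.3, -366.6, 30.6]
ee_rot: [3.141, 0.0, 1.34]
ft_force: [0.3, 0.5, -0.8]
opening: 51.7
```

Request:
drive_tool --pt "0.1 -0.1 0 -0.1 0 0 0" --pt "0.1 -0.1 0 -0.2 0 0 0" --pt "0.1 -0.1 0 -0.2 0 0 0"

```text
time_s: 11.4
tcp_pos: [480.1, -366.5, 28.2]
ee_rot: [-3.141, -0.0, 1.34]
ft_force: [-0.7, -0.1, 0.6]
opening: 51.9
```

```bash
python3 snap.py h wrist side; python3 duo.py h 340 290 60
```

```text
11.5 [ 480.1 -366.5   28.3] [-3.141 -0.     1.34 ] [-0.4 -0.5 -1.2] 51.8
```

View pics/duo_h.png

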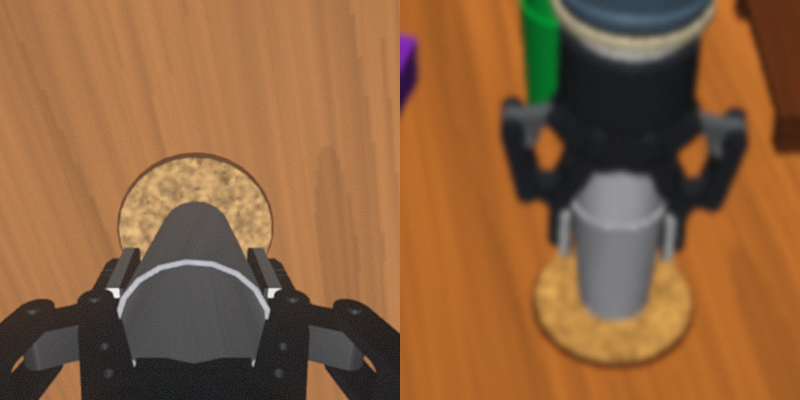

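Request:
drive_tool --pt "0.1 0 0 -0.05 0 0 0" --pt "0.1 0 0 -0.1 0 0 0" --pt "0.1 0 0 -0.1 0 0 0"

```text
time_s: 11.8
tcp_pos: [480.2, -366.5, 27.3]
ee_rot: [-3.141, -0.0, 1.34]
ft_force: [-0.6, -0.3, -0.8]
opening: 51.7
```

Request:
drive_tool --pt "0.1 0 0 -0.05 0 0 0" --pt "0.1 0 0 -0.05 0 0 0"

```text
time_s: 12.0
tcp_pos: [480.2, -366.6, 27.0]
ee_rot: [3.141, 0.0, 1.34]
ft_force: [-0.8, 0.8, 0.8]
opening: 51.8
```

Request:
drive_tool --pt "0.1 0 0 -0.05 0 0 0" --pt "0.1 0 0 -0.05 0 0 0"

```text
time_s: 12.2
tcp_pos: [480.3, -366.7, 26.9]
ee_rot: [3.141, 0.0, 1.34]
ft_force: [-0.3, 1.7, 6.3]
opening: 51.8
```

Request:
drive_tool --pt "0.1 0 0 -0.05 0 0 0" --pt "0.1 0 0 -0.05 0 0 0"

```text
time_s: 12.4
tcp_pos: [480.3, -366.9, 26.8]
ee_rot: [3.141, 0.0, 1.34]
ft_force: [0.1, 2.2, 10.5]
opening: 51.7
```

Request:
drive_tool --pt "0.1 0 0 -0.05 0 0 0" --pt "0.1 0 0 -0.05 0 0 0"

```text
time_s: 12.6
tcp_pos: [480.4, -366.9, 26.8]
ee_rot: [3.14, 0.0, 1.34]
ft_force: [-2.2, 3.0, 15.7]
opening: 51.4
```

Contact came at TCP z 26.8, as predicted. I relieve the pressure, open, and retreat up.

Request:
drive_tool --pt "0.1 0 0 0.1 0 0 0" --pt "0.55 0 0 0.1 0 0 0" --pt "0.65 0 0 0.1 0 0 0" --pt "0.75 0 0 0.1 0 0 0" --pt "0.85 0 0 0.1 0 0 0" --pt "1 0 0 0.1 0 0 0" --pt "1 0 0 0.1 0 0 0" --pt "1 0 0 1 0 0 0" --pt "1 0 0 3 0 0 0" --pt "1 0 0 6 0 0 0" --pt "1 0 0 10 0 0 0" --pt "1 0 0 14 0 0 0" --pt "1 0 0 17 0 0 0" --pt "1 0 0 18 0 0 0" --pt "1 0 0 18 0 0 0"

```text
time_s: 14.1
tcp_pos: [480.7, -367.0, 207.2]
ee_rot: [3.139, 0.001, 1.34]
ft_force: [-0.2, -0.1, -0.2]
opening: 85.6
```

```bash
python3 snap.py i wrist side; python3 duo.py i 340 290 60; python3 - <<'E'
from h import *
c=np.load('pics/wrist_i.npy',allow_pickle=True).item(); H,S,V=hsvm(c); g=(S<70)
P=cont(g,(230,150,400,330)); W=ray(c,P,91); print("tum",circ(W),P.min(0),P.max(0))
E
```

```text
14.2 [ 479.9 -365.9  204.5] [-3.14e+00 -1.00e-03  1.34e+00] [ 0.3 -0.4 -0.3] 85.7
tum (array([ 480.76521028, -365.70205266,   28.05150687]), np.float64(0.9691670129197432)) [283. 153.] [345. 219.]
```

View pics/duo_i.png

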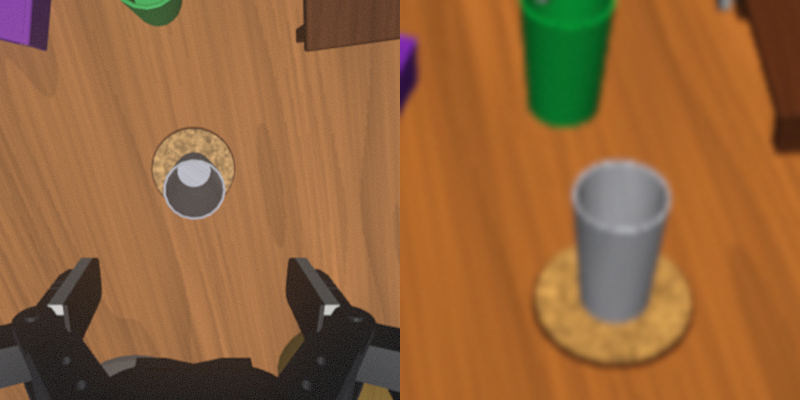

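The tumbler stands upright at (480.8,-366), within about 1.5 mm of the coaster's centre. Back to the pile for the katori.

Request:
drive_tool --pt "1 0 2 0 0 0 0" --pt "1 -0.2 6 0 0 0 0" --pt "1 -0.4 10.5 0 0 0 0" --pt "1 -0.6 15 0 0 0 0" --pt "1 -0.8 19.5 0 0 0 0" --pt "1 -1 24 0 0 0 0" --pt "1 -1.1 28.5 0 0 0 0" --pt "1 -1.2 32 0 0 0 0" --pt "1 -1.2 34 0 0 0 0" --pt "1 -1.2 34.4 0 0 0 0" --pt "1 -1.2 34.4 0 0 0 0" --pt "1 -1.2 34.4 0 0 0 0"

```text
time_s: 15.4
tcp_pos: [467.9, -23.8, 204.9]
ee_rot: [-3.141, 0.001, 1.339]
ft_force: [-1.2, -0.6, -0.2]
opening: 85.4
```

```bash
python3 snap.py j wrist side; python3 duo.py j 310 180 50; python3 - <<'E'
from h import *
c=np.load('pics/wrist_j.npy',allow_pickle=True).item(); H,S,V=hsvm(c); g=(S<70)
P=cont(g,(255,145,375,240)); print(P.min(0),P.max(0)); W=ray(c,P,74); print("kat",circ(W)); 
P=cont(g,(255,50,375,145)); print("dab",circ(ray(c,P,86)))
E
```

```text
15.5 [468.  -24.  205.2] [-3.141e+00  1.000e-03  1.338e+00] [ 0.   0.2 -0.1] 85.6
[280. 148.] [350. 217.]
kat (array([468.48949426, -22.06406792,  32.51419618]), np.float64(0.2590184755730073))
dab (array([485.19230319,  55.83456651,  28.64846379]), np.float64(0.23475455530608016))
```

View pics/duo_j.png

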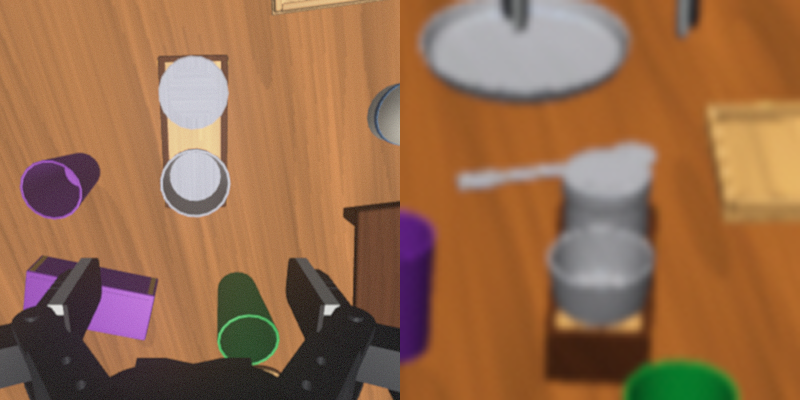

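The katori is alone now, upright at (468.5,-22.1). I descend around it, jaws across the box.

Request:
drive_tool --pt "1 0 0.1 -2 0 0 0" --pt "1 0 0.2 -5 0 0 0" --pt "1 0 0.2 -8.5 0 0 0" --pt "1 0 0.2 -12 0 0 0" --pt "1 0 0.2 -14.5 0 0 0" --pt "1 0 0.2 -16 0 0 0" --pt "1 0 0.2 -17 0 0 0" --pt "1 0 0.2 -17.5 0 0 0" --pt "1 0 0.2 -17.5 0 0 0" --pt "1 0 0.2 -17.5 0 0 0"

```text
time_s: 16.5
tcp_pos: [468.6, -20.7, 31.0]
ee_rot: [3.141, -0.0, 1.34]
ft_force: [0.7, 0.2, 0.3]
opening: 85.5
```

```bash
python3 snap.py k wrist side; python3 duo.py k 310 190 45
```

```text
16.6 [468.7 -20.5  31.1] [ 3.14 -0.    1.34] [ 0.6 -0.6  0.6] 85.4
```

View pics/duo_k.png

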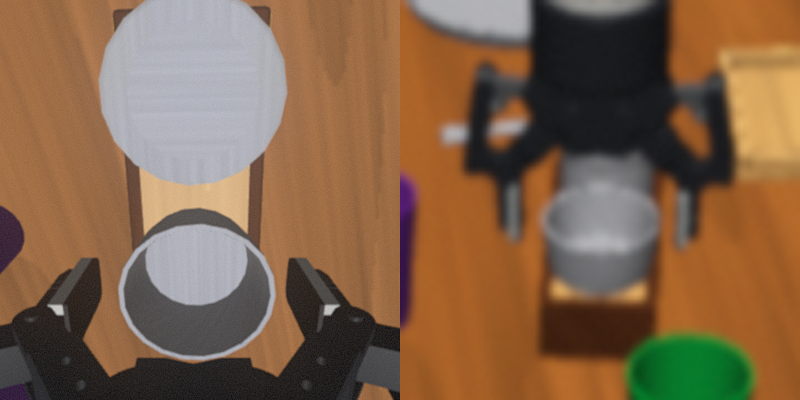

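Request:
drive_tool --pt "1 0 -0.1 -0.3 0 0 0" --pt "1 0 -0.15 -0.7 0 0 0" --pt "1 0 -0.15 -0.7 0 0 0" --pt "0.9 0 -0.15 -0.7 0 0 0" --pt "0.7 0 -0.15 -0.7 0 0 0" --pt "0.5 0 -0.15 -0.7 0 0 0" --pt "0.3 0 -0.15 -0.7 0 0 0" --pt "0.3 0 -0.15 -0.7 0 0 0" --pt "0.3 0 -0.15 -0.7 0 0 0" --pt "0.3 0 -0.15 -0.7 0 0 0"

```text
time_s: 17.6
tcp_pos: [468.3, -22.0, 23.9]
ee_rot: [3.141, -0.0, 1.34]
ft_force: [-2.2, 0.1, 9.2]
opening: 62.4
```

```bash
python3 snap.py l wrist side; python3 duo.py l 310 190 45
```

```text
17.7 [468.3 -22.   23.9] [ 3.141 -0.     1.34 ] [-2.4 -0.2  9.3] 62.5
```

View pics/duo_l.png

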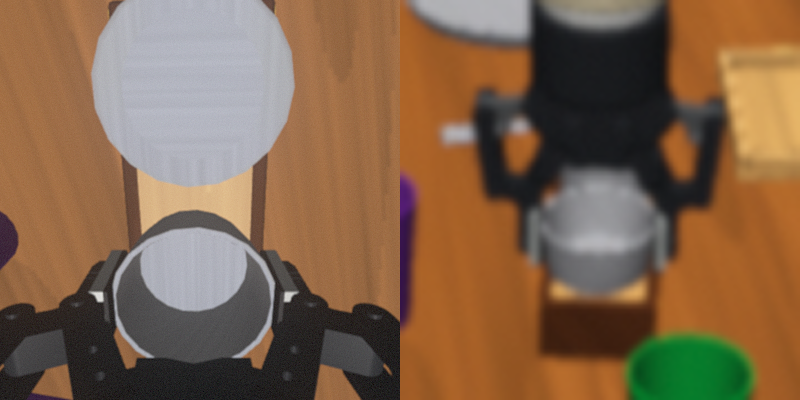

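Gripped at 62.5 mm, which is its diameter at mid-height. I lift and carry it to the small plate.

Request:
drive_tool --pt "0.3 0 0 0.3 0 0 0" --pt "0.3 0 0 1 0 0 0" --pt "0.3 0 0 2.5 0 0 0" --pt "0.3 0 0 4.5 0 0 0" --pt "0.3 0 0 6.5 0 0 0" --pt "0.3 0 0 8.5 0 0 0" --pt "0.3 0 0 9.5 0 0 0" --pt "0.3 0 0 10 0 0 0" --pt "0.3 0 0 10 0 0 0"

```text
time_s: 18.6
tcp_pos: [468.3, -21.9, 123.6]
ee_rot: [3.141, -0.0, 1.34]
ft_force: [0.2, 0.2, -1.3]
opening: 62.4
```

Request:
drive_tool --pt "0.3 0 1 0 0 0 0" --pt "0.3 0 3 0 0 0 0" --pt "0.3 0.1 6 0 0 0 0" --pt "0.3 0.1 9.5 0 0 0 0" --pt "0.3 0.2 13 0 0 0 0" --pt "0.3 0.2 16.5 0 0 0 0" --pt "0.3 0.3 20 0 0 0 0" --pt "0.3 0.3 23.5 0 0 0 0" --pt "0.3 0.4 27 0 0 0 0" --pt "0.3 0.4 30.5 0 0 0 0" --pt "0.3 0.4 34 0 0 0 0" --pt "0.3 0.4 36.5 0 0 0 0" --pt "0.3 0.4 38 0 0 0 0" --pt "0.3 0.4 38.9 0 0 0 0" --pt "0.3 0.4 38.9 0 0 0 0" --pt "0.3 0.4 38.9 0 0 0 0"

```text
time_s: 20.2
tcp_pos: [472.4, 365.5, 123.2]
ee_rot: [3.142, 0.001, 1.339]
ft_force: [0.9, -0.8, -0.7]
opening: 62.0
```

```bash
python3 snap.py m wrist side; python3 duo.py m 290 130 60;  python3 - <<'E'
from h import *
c=np.load('pics/wrist_m.npy',allow_pickle=True).item(); H,S,V=hsvm(c); g=(S<70)
print(cam(c),proj(c,[(472.6,366.9,3),(472.6,366.9-84,18),(472.6,366.9+84,18)]).round())
E
```

```text
20.3 [472.6 365.4 123.5] [3.141e+00 1.000e-03 1.338e+00] [ 1.5 -0.4 -0.4] 62.2
[489.28591166 440.7200791  280.15244736] [[314. 187.]
 [335. 276.]
 [290.  91.]]
```

View pics/duo_m.png

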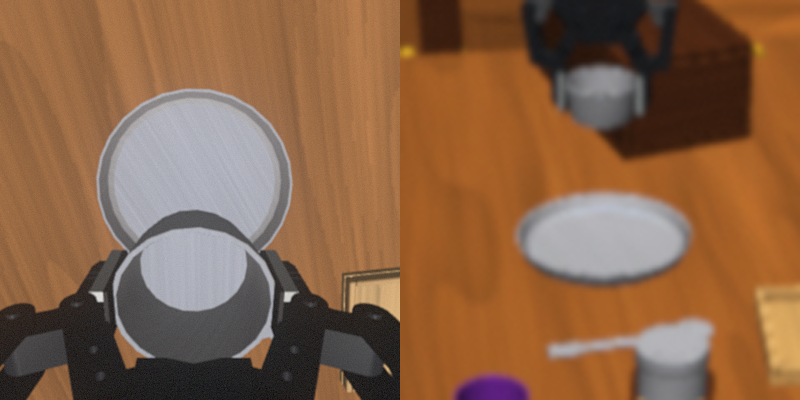

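```bash
python3 - <<'E'
from h import *
from cell import telemetry
c=np.load('pics/wrist_m.npy',allow_pickle=True).item(); H,S,V=hsvm(c); g=(S<80)
P=cont(g,(200,60,430,300)); k=P[:,1]<235; k&=(P[:,0]>205)
W=ray(c,P[k],18); print("plate",circ(W,84),circ(W))
print(telemetry.get_state()["tcp_pos"])
E
```

```text
plate (array([472.15060793, 366.53874647,  30.        ]), np.float64(0.5249194096883143)) (array([472.35798018, 367.4358577 ,  83.16624508]), np.float64(0.235569265295684))
[472.57416676 365.39133802 123.5125012 ]
```

Request:
drive_tool --pt "0.3 0 0.1 -1 0 0 0" --pt "0.3 0 0.15 -3 0 0 0" --pt "0.3 0 0.15 -6 0 0 0" --pt "0.3 0 0.15 -9 0 0 0" --pt "0.3 0 0.15 -11 0 0 0" --pt "0.3 0 0.15 -12.2 0 0 0" --pt "0.3 0 0.15 -12.8 0 0 0" --pt "0.3 0 0.15 -13 0 0 0" --pt "0.3 0 0.15 -13 0 0 0" --pt "0.3 0 0.15 -13 0 0 0" --pt "0.3 0 0.15 -13 0 0 0"

```text
time_s: 21.4
tcp_pos: [472.5, 368.8, -5.8]
ee_rot: [3.141, -0.001, 1.34]
ft_force: [-0.2, -0.3, -0.2]
opening: 62.4
```

```bash
python3 snap.py n wrist side; python3 duo.py n 290 140 40
```

```text
21.5 [472.4 368.7  -6.1] [ 3.141e+00 -1.000e-03  1.340e+00] [ 0.7 -0.4 -1.3] 62.6
```

View pics/duo_n.png

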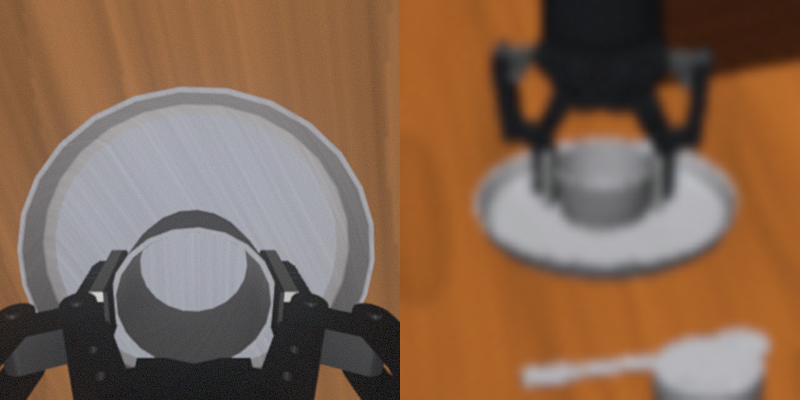

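Request:
drive_tool --pt "0.3 0 -0.15 -0.2 0 0 0" --pt "0.3 0 -0.15 -0.4 0 0 0" --pt "0.3 0 -0.15 -0.55 0 0 0" --pt "0.3 0 -0.15 -0.55 0 0 0" --pt "0.3 0 -0.15 -0.55 0 0 0"

```text
time_s: 22.0
tcp_pos: [472.2, 367.0, -12.2]
ee_rot: [-3.142, 0.0, 1.34]
ft_force: [-0.3, 0.6, 0.1]
opening: 62.3
```

Request:
drive_tool --pt "0.3 0 0 -0.05 0 0 0" --pt "0.3 0 0 -0.1 0 0 0" --pt "0.3 0 0 -0.1 0 0 0"

```text
time_s: 22.3
tcp_pos: [472.3, 367.0, -12.9]
ee_rot: [3.142, -0.0, 1.34]
ft_force: [-0.5, -0.6, 3.0]
opening: 62.3
```

Request:
drive_tool --pt "0.3 0 0 -0.05 0 0 0" --pt "0.3 0 0 -0.05 0 0 0"

```text
time_s: 22.5
tcp_pos: [472.3, 367.0, -13.0]
ee_rot: [3.142, -0.001, 1.34]
ft_force: [-2.4, -1.3, 9.1]
opening: 62.1
```

Contact again as predicted (TCP z -13). Release and retreat.

Request:
drive_tool --pt "0.3 0 0 0.05 0 0 0" --pt "0.65 0 0 0.05 0 0 0" --pt "0.75 0 0 0.05 0 0 0" --pt "0.85 0 0 0.05 0 0 0" --pt "1 0 0 0.05 0 0 0" --pt "1 0 0 0.05 0 0 0" --pt "1 0 0 0.1 0 0 0" --pt "1 0 0 1 0 0 0" --pt "1 0 0 3 0 0 0" --pt "1 0 0 6 0 0 0" --pt "1 0 0 10 0 0 0" --pt "1 0 0 14 0 0 0" --pt "1 0 0 17 0 0 0" --pt "1 0 0 18 0 0 0" --pt "1 0 0 18 0 0 0"

```text
time_s: 24.0
tcp_pos: [472.8, 367.4, 168.2]
ee_rot: [3.14, -0.003, 1.34]
ft_force: [-0.2, 0.1, -0.5]
opening: 85.3
```

```bash
python3 snap.py o wrist side; python3 duo.py o 290 140 40; python3 - <<'E'
from h import *
c=np.load('pics/wrist_o.npy',allow_pickle=True).item(); H,S,V=hsvm(c); g=(S<80)
P=cont(g,(180,40,450,330)); k=P[:,1]<255;print("plate",circ(ray(c,P[k],18)))
m=((S<80)&(V>0)); print([int(V[v,315]) for v in range(120,260,4)])
E
```

```text
24.1 [471.5 366.8 165.6] [-3.141e+00  1.000e-03  1.340e+00] [ 0.8 -0.  -0.4] 85.4
plate (array([472.13573147, 367.34687218,  83.1784907 ]), np.float64(0.25456691249009156))
[185, 187, 188, 188, 183, 186, 187, 184, 150, 183, 185, 189, 190, 188, 188, 190, 185, 183, 183, 185, 183, 96, 85, 88, 97, 184, 182, 184, 178, 175, 183, 145, 94, 88, 159]
```

View pics/duo_o.png

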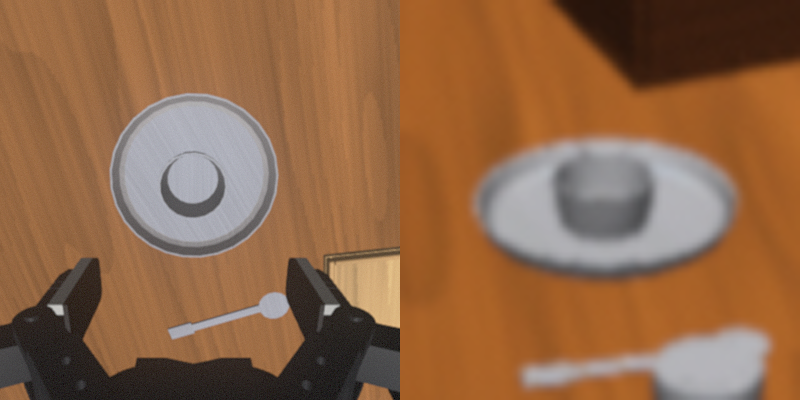

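```bash
python3 - <<'E'
from h import *
c=np.load('pics/wrist_o.npy',allow_pickle=True).item()
im=c["color"][130:240,250:380,::-1]; cv2.imwrite("pics/ko.png",cv2.resize(im,None,fx=5,fy=5,interpolation=2))
print(proj(c,[(472.2,367,37),(472.2,367,3)]).round(1))
a=-.23;j=np.array([np.cos(a),np.sin(a),0]);n=np.array([-np.sin(a),np.cos(a),0]);C=np.array([472.2,367,37])
print(proj(c,[C+33*j,C-33*j,C+33*n,C-33*n]).round(1))
H,S,V=hsvm(c); m=(V<120)&(S<80); m=cv2.morphologyEx(m.astype(np.uint8),cv2.MORPH_OPEN,np.ones((2,2)))>0
P=cont(m,(270,140,360,225)); k=P[:,1]>195; print(P.min(0),P.max(0),circ(ray(c,P[k],37),31.5), circ(ray(c,P[k],37)))
E
```

```text
[[313.6 186.7]
 [313.6 178.2]]
[[348.9 186.7]
 [278.3 186.6]
 [313.7 151.4]
 [313.6 219.7]]
[282. 166.] [345. 217.] (array([472.50455863, 370.16096323,  30.        ]), np.float64(4.463805136593765)) (array([471.91981525, 367.69887613,  29.6149141 ]), np.float64(4.409767748166134))
```

View pics/ko.png

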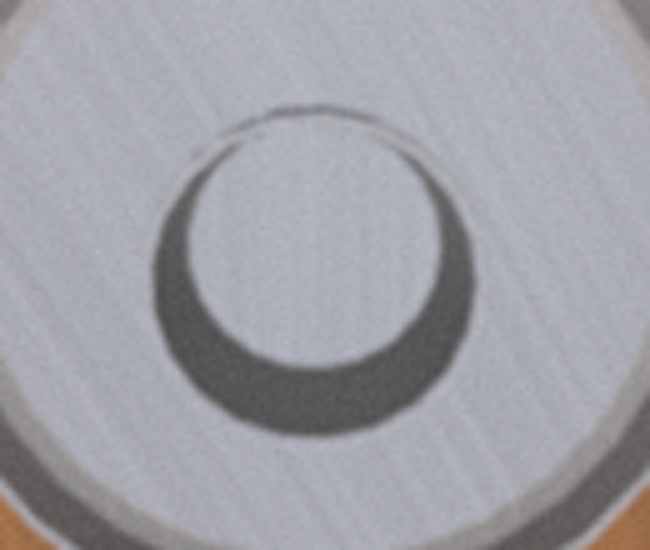

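The katori's inner rim is centred at (313,186), matching the prediction for the plate's centre to within 1 mm. Next the dabba.

Request:
drive_tool --pt "1 0.1 -2 0.5 0 0 0" --pt "1 0.3 -6 1 0 0 0" --pt "1 0.5 -10 1 0 0 0" --pt "1 0.7 -14 1 0 0 0" --pt "1 0.9 -18 1 0 0 0" --pt "1 1.1 -22 1 0 0 0" --pt "1 1.2 -26 1 0 0 0" --pt "1 1.3 -29 1 0 0 0" --pt "1 1.3 -30.6 1 0 0 0" --pt "1 1.3 -31.1 1 0 0 0" --pt "1 1.3 -31.1 1 0 0 0" --pt "1 1.3 -31.1 1 0 0 0"

```text
time_s: 25.3
tcp_pos: [484.9, 56.9, 175.9]
ee_rot: [-3.141, 0.0, 1.341]
ft_force: [-0.3, 0.4, 0.8]
opening: 85.5
```

```bash
python3 snap.py p wrist side; python3 duo.py p 310 180 50; python3 - <<'E'
from h import *
c=np.load('pics/wrist_p.npy',allow_pickle=True).item(); H,S,V=hsvm(c); g=(S<70)
P=cont(g,(240,130,390,250)); print(P.min(0),P.max(0)); print("dab",circ(ray(c,P,86)))
E
```

```text
25.4 [485.   57.2 176.1] [-3.141  0.     1.342] [-0.3  0.3 -0.1] 85.2
[280. 158.] [351. 232.]
dab (array([485.76540234,  58.03275782,  29.57003827]), np.float64(1.0155366480638297))
```

View pics/duo_p.png

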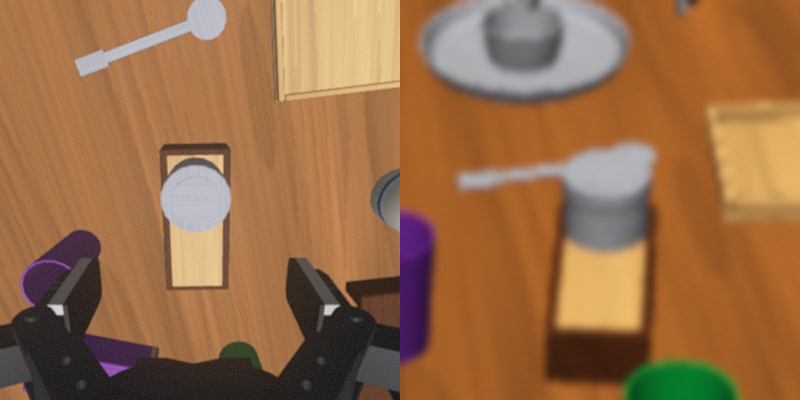

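Request:
drive_tool --pt "1 0 -0.1 -2 0 0 0" --pt "1 0 -0.2 -5 0 0 0" --pt "1 0 -0.2 -8 0 0 0" --pt "1 0 -0.2 -10.5 0 0 0" --pt "1 0 -0.2 -12 0 0 0" --pt "1 0 -0.2 -12.6 0 0 0" --pt "1 0 -0.2 -12.6 0 0 0" --pt "1 0 -0.2 -12.6 0 0 0"

```text
time_s: 26.2
tcp_pos: [485.6, 54.3, 50.9]
ee_rot: [3.141, -0.0, 1.34]
ft_force: [0.0, 0.5, 0.8]
opening: 85.4
```

```bash
python3 snap.py q wrist side; python3 duo.py q 310 170 45; python3 - <<'E'
from h import *
c=np.load('pics/wrist_q.npy',allow_pickle=True).item(); H,S,V=hsvm(c); g=(S<70)&(V>140)
P=cont(g,(225,190,405,370)); print(P.min(0),P.max(0)); k=(P[:,1]<325)&(P[:,1]>P[:,1].min()+25); print("dab",circ(ray(c,P[k],86)))
E
```

```text
26.3 [485.8  54.3  51.2] [ 3.14e+00 -1.00e-03  1.34e+00] [ 0.4  0.4 -0.3] 85.4
[249. 218.] [380. 333.]
dab (array([485.56041579,  56.65370878,  28.27236525]), np.float64(0.1353062945213603))
```

View pics/duo_q.png

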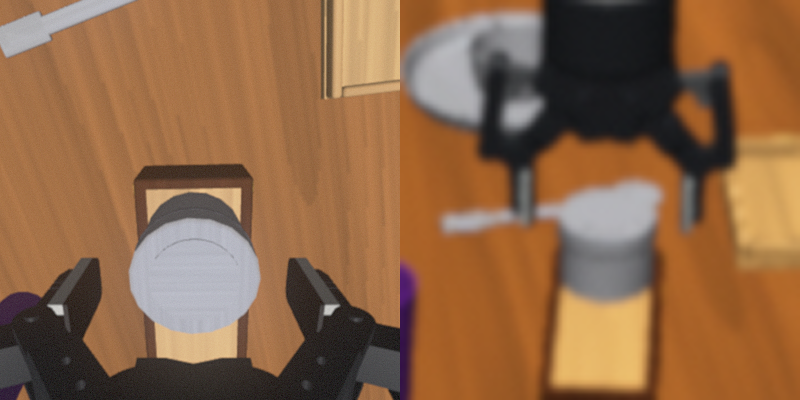

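Request:
drive_tool --pt "1 -0.05 0.2 -0.6 0 0 0" --pt "1 -0.05 0.2 -1.3 0 0 0" --pt "1 -0.05 0.2 -1.3 0 0 0" --pt "0.85 -0.05 0.2 -1.3 0 0 0" --pt "0.7 -0.05 0.2 -1.3 0 0 0" --pt "0.5 -0.05 0.2 -1.3 0 0 0" --pt "0.3 -0.05 0.2 -1.3 0 0 0" --pt "0.3 -0.05 0.2 -1.3 0 0 0" --pt "0.3 -0.05 0.2 -1.3 0 0 0" --pt "0.3 -0.05 0.2 -1.3 0 0 0"

```text
time_s: 27.3
tcp_pos: [485.0, 55.9, 38.0]
ee_rot: [3.141, -0.0, 1.34]
ft_force: [-2.0, -0.1, 8.3]
opening: 56.2
```

```bash
python3 snap.py r wrist side; python3 duo.py r 310 170 45
```

```text
27.4 [485.1  55.9  38. ] [ 3.141e+00 -1.000e-03  1.340e+00] [-1.2 -0.8  7.5] 56.3
```

View pics/duo_r.png

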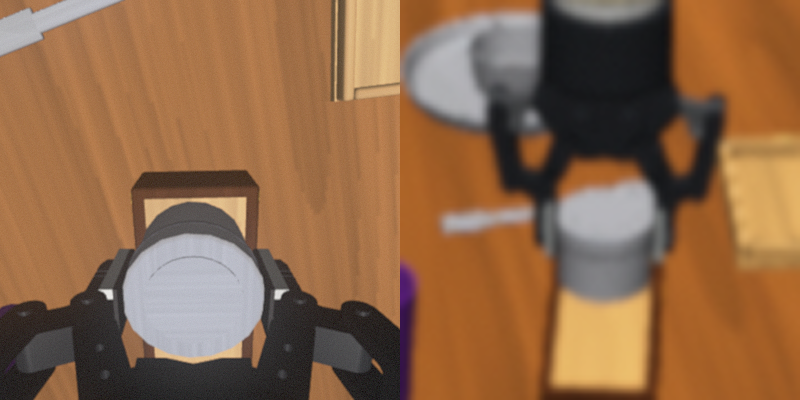

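Gripped at 56.3 mm. I lift and carry it to the tray.

Request:
drive_tool --pt "0.3 0 0 0.3 0 0 0" --pt "0.3 0 0 1 0 0 0" --pt "0.3 0 0 2.5 0 0 0" --pt "0.3 0 0 4.5 0 0 0" --pt "0.3 0 0 6.5 0 0 0" --pt "0.3 0 0 8 0 0 0" --pt "0.3 0.8 0.6 8 0 0 0" --pt "0.3 2.5 1.7 8 0 0 0" --pt "0.3 5 3.4 8 0 0 0" --pt "0.3 7.5 5.1 8 0 0 0" --pt "0.3 10 6.8 8 0 0 0" --pt "0.3 12.5 8.5 8 0 0 0" --pt "0.3 14.8 10.1 8 0 0 0" --pt "0.3 16.2 11.1 8 0 0 0" --pt "0.3 16.9 11.5 8 0 0 0" --pt "0.3 16.9 11.5 8 0 0 0" --pt "0.3 16.9 11.5 8 0 0 0" --pt "0.3 16.9 11.5 8 0 0 0"

```text
time_s: 29.2
tcp_pos: [653.0, 170.1, 117.4]
ee_rot: [-3.141, 0.0, 1.339]
ft_force: [-0.5, 0.1, -0.8]
opening: 56.4
```

```bash
python3 snap.py s wrist side; python3 duo.py s 360 150 50; python3 - <<'E'
from h import *
from cell import telemetry
c=np.load('pics/wrist_s.npy',allow_pickle=True).item(); H,S,V=hsvm(c)
s=telemetry.get_state(); T=s["tcp_pos"]; print(T)
m=(H>=15)&(H<25)&(S<125)
P=cont(m,(150,40,480,300)); print(P.min(0),P.max(0)); W=ray(c,P,18)
x=np.array([654,171,-.11])
for i in range(3):
    lx,ly=loc(W,x); k=(np.maximum(abs(lx),abs(ly))>58)&(P[:,1]<230); x,r=rect(W[k],68,68,x); print(x,np.median(r),r.max(),k.sum())
g=(S<60)&(V>130); P=cont(g,(225,200,405,360)); print(P.min(0),P.max(0)); k=(P[:,1]<325)&(P[:,1]>P[:,1].min()+25)
for z in (T[2]+46,T[2]+48): print("dab",circ(ray(c,P[k],z)))
E
```

```text
29.3 [653.3 170.4 117.6] [-3.141 -0.     1.339] [ 0.5 -1.  -1.7] 56.4
[653.25582326 170.43877691 117.63663729]
[221.  99.] [399. 264.]
[ 6.54314386e+02  1.71481992e+02 -1.12026053e-01] 0.6390177901864149 1.9730230664207369 409
[ 6.54314386e+02  1.71481992e+02 -1.12026040e-01] 0.6390179284518354 1.9730225493958642 409
[ 6.54314386e+02  1.71481992e+02 -1.12026040e-01] 0.6390179284518354 1.9730225493958642 409
[244. 234.] [383. 357.]
dab (array([652.21717141, 170.56625199,  28.30979512]), np.float64(0.2333422604378385))
dab (array([652.53719326, 171.91516678,  27.79838008]), np.float64(0.22912917427179053))
```

View pics/duo_s.png

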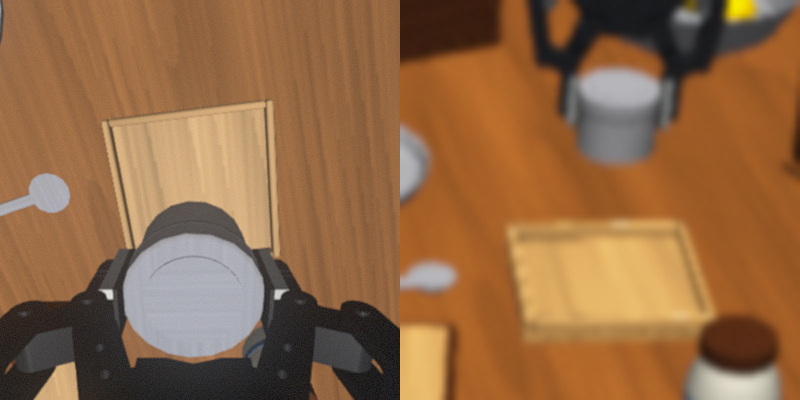

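Request:
drive_tool --pt "0.3 0.1 0 -1 0 0 0" --pt "0.3 0.1 0 -3 0 0 0" --pt "0.3 0.1 0 -5.5 0 0 0" --pt "0.3 0.1 0 -8 0 0 0" --pt "0.3 0.1 0 -9.6 0 0 0" --pt "0.3 0.1 0 -10.4 0 0 0" --pt "0.3 0.1 0 -10.7 0 0 0" --pt "0.3 0.1 0 -10.7 0 0 0" --pt "0.3 0.1 0 -10.7 0 0 0" --pt "0.3 0.1 0 -10.7 0 0 0"

```text
time_s: 30.3
tcp_pos: [655.4, 171.1, 11.4]
ee_rot: [3.14, -0.001, 1.34]
ft_force: [-0.3, -0.6, -1.1]
opening: 56.1
```

```bash
python3 snap.py t wrist side; python3 duo.py t 360 160 45
```

```text
30.4 [655.1 171.2  11.1] [ 3.141e+00 -1.000e-03  1.340e+00] [-0.5 -0.7 -1.1] 56.1
```

View pics/duo_t.png

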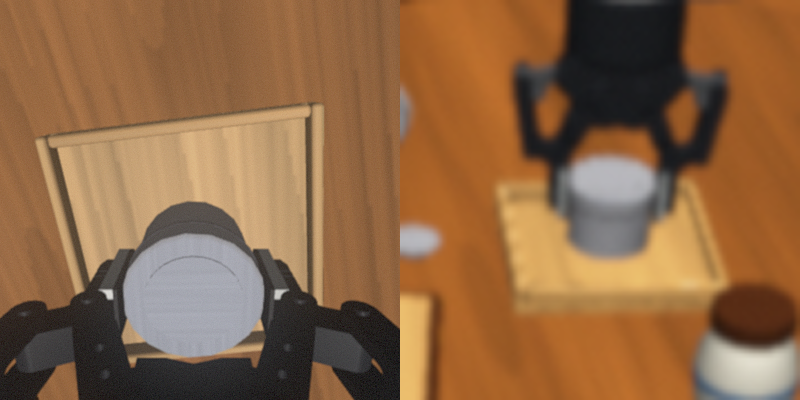

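Request:
drive_tool --pt "0.3 -0.05 0 -0.25 0 0 0" --pt "0.3 -0.1 0 -0.5 0 0 0" --pt "0.3 -0.1 0 -0.6 0 0 0" --pt "0.3 -0.1 0 -0.6 0 0 0" --pt "0.3 -0.1 0 -0.6 0 0 0"

```text
time_s: 30.9
tcp_pos: [653.7, 170.9, 4.3]
ee_rot: [3.142, 0.0, 1.34]
ft_force: [0.7, 0.4, -0.6]
opening: 56.0
```

Request:
drive_tool --pt "0.3 0 0 -0.05 0 0 0" --pt "0.3 0 0 -0.1 0 0 0" --pt "0.3 0 0 -0.1 0 0 0"

```text
time_s: 31.2
tcp_pos: [653.8, 171.0, 4.2]
ee_rot: [3.141, -0.0, 1.34]
ft_force: [-3.1, -0.5, 6.7]
opening: 56.3
```

Request:
drive_tool --pt "0.3 0 0 -0.05 0 0 0" --pt "0.3 0 0 -0.05 0 0 0"

```text
time_s: 31.4
tcp_pos: [653.8, 171.0, 4.1]
ee_rot: [3.141, -0.001, 1.34]
ft_force: [-4.4, -0.7, 12.0]
opening: 55.9
```

Request:
drive_tool --pt "0.3 0 0 0.1 0 0 0" --pt "0.6 0 0 0.1 0 0 0" --pt "0.7 0 0 0.1 0 0 0" --pt "0.8 0 0 0.1 0 0 0" --pt "1 0 0 0.1 0 0 0" --pt "1 0 0 0.1 0 0 0" --pt "1 0 0 0.15 0 0 0" --pt "1 0 0 1 0 0 0" --pt "1 0 0 3 0 0 0" --pt "1 0 0 6 0 0 0" --pt "1 0 0 10 0 0 0" --pt "1 0 0 14 0 0 0" --pt "1 0 0 17 0 0 0" --pt "1 0 0 18 0 0 0" --pt "1 0 0 18 0 0 0"

```text
time_s: 32.9
tcp_pos: [654.5, 171.0, 185.0]
ee_rot: [3.139, -0.002, 1.34]
ft_force: [-0.0, -0.3, -1.4]
opening: 85.4
```

```bash
python3 snap.py u wrist side; python3 duo.py u 360 160 45; python3 - <<'E'
from h import *
c=np.load('pics/wrist_u.npy',allow_pickle=True).item(); H,S,V=hsvm(c)
m=(H>=15)&(H<25)&(S<125)
P=cont(m,(150,40,480,300)); W=ray(c,P,18); x=np.array([654,171,-.11])
for i in range(3):
    lx,ly=loc(W,x); k=(np.maximum(abs(lx),abs(ly))>58)&(P[:,1]<230); x,r=rect(W[k],68,68,x)
print(x,np.median(r),r.max(),k.sum())
g=(S<70)&(V>140); P=cont(g,(250,120,380,260)); print(P.min(0),P.max(0)); k=P[:,1]>P[:,1].min()+25;print("dab",circ(ray(c,P[k],52)),circ(ray(c,P[k],52),29))
E
```

```text
33.0 [653.1 171.1 182. ] [-3.14  0.    1.34] [ 0.3  0.3 -0.4] 85.4
[ 6.54093655e+02  1.71436331e+02 -1.10046741e-01] 0.7285166709535957 2.8665814244711783 383
[282. 155.] [342. 214.]
dab (array([652.58097694, 171.61185413,  28.26910912]), np.float64(0.24019419811494064)) (array([652.78108915, 172.50638349,  30.        ]), np.float64(0.3999757818025452))
```

View pics/duo_u.png

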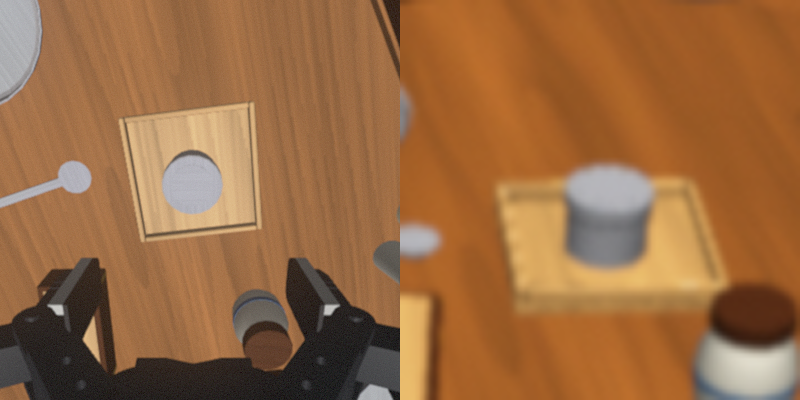

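The dabba is upright at (652.7,171.7), against a tray centre of (654.1,171.3). Now the spice box.

Request:
drive_tool --pt "1 -1 -1 0 0 0 0" --pt "1 -3 -3 0 0 0 0" --pt "1 -6 -5.5 0 0 0 0" --pt "1 -9 -8 0 0 0 0" --pt "1 -12 -10.5 0 0 0 0" --pt "1 -15 -13 0 0 0 0" --pt "1 -17 -15 0 0 0 0" --pt "1 -17.8 -15.6 0 0 0 0" --pt "1 -17.8 -15.6 0 0 0 0" --pt "1 -17.8 -15.6 0 0 0 0" --pt "1 -17.8 -15.6 0 0 0 0"

```text
time_s: 34.1
tcp_pos: [476.7, 16.1, 182.5]
ee_rot: [-3.142, 0.0, 1.342]
ft_force: [0.3, 0.2, -0.2]
opening: 85.5
```

```bash
python3 snap.py v wrist side; python3 duo.py v 310 190 50; python3 - <<'E'
from h import *
from cell import telemetry
c=np.load('pics/wrist_v.npy',allow_pickle=True).item(); H,S,V=hsvm(c)
m=((V<120)&(H<15)&(S>90))|((H>=15)&(H<25)&(S<125)); m=cv2.morphologyEx(m.astype(np.uint8),cv2.MORPH_OPEN,np.ones((3,3)))>0
P=cont(m,(265,90,370,290)); print(P.min(0),P.max(0)); W=ray(c,P,40); x=np.array([475.5,15,-.23])
x,r=rect(W,33,75,x); print(x,np.median(r),r.max())
lx,ly=loc(W,x); k=ly<65
x,r=rect(W[k],33,75,x); print(x,np.median(r),r.max())
m=((H>=15)&(H<25)&(S<125)); P=cont(m,(265,90,370,290)); b=cv2.minAreaRect(ray(c,P,40)[:,:2].astype(np.float32)); print("lid",b)
print(telemetry.get_state()["tcp_pos"],telemetry.get_state()["ee_rot"])
E
```

```text
34.2 [476.4  15.8 182.6] [-3.141  0.     1.341] [-0.1  0.1  0.1] 85.4
[285. 107.] [342. 247.]
[ 4.75333997e+02  1.22135546e+01 -3.31383257e-01] 6.430759630840981 15.503105975322004
[ 4.77959652e+02  2.42273045e+01 -3.04564330e-01] 5.645638809351649 13.466855826151004
lid ((477.0437316894531, 16.707279205322266), (139.11322021484375, 53.257259368896484), 78.07433319091797)
[476.38750017  15.77001259 182.55647924] [-3.14148412e+00  4.11330047e-04  1.34141267e+00]
```

View pics/duo_v.png

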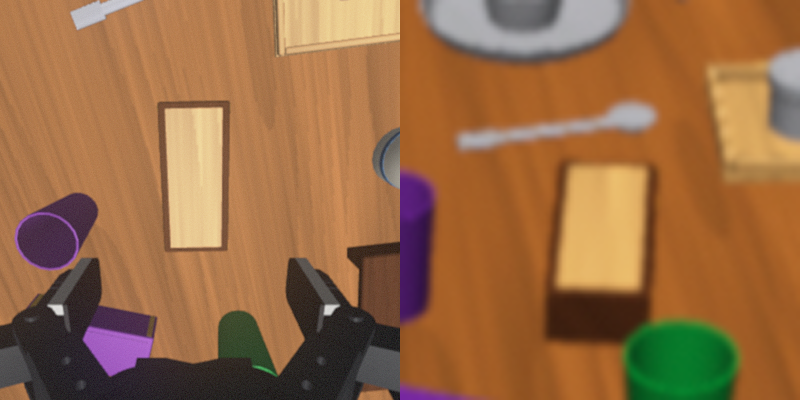

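```bash
python3 - <<'E'
from h import *
c=np.load('pics/wrist_v.npy',allow_pickle=True).item(); H,S,V=hsvm(c)
print([(u,int(H[180,u]),int(S[180,u]),int(V[180,u])) for u in list(range(274,292,2))+list(range(338,356,2))])
lid=((H>=15)&(S<125)); 
def free(P,q0):
    def f(q):
        a=q[2];D=P[:,:2]-q[:2]; l=np.c_[D[:,0]*np.cos(a)+D[:,1]*np.sin(a),-D[:,0]*np.sin(a)+D[:,1]*np.cos(a)]
        d=np.abs(l)-q[3:5]; return np.where((d>0).all(1),np.hypot(*d.T),d.max(1))
    s=least_squares(f,q0,loss="soft_l1"); return s.x,np.median(abs(s.fun)),abs(s.fun).max()
W=ray(c,cont(lid,(265,90,370,290)),40); print("lid",free(W,[476,15,-.22,27,70]))
box=lid|((V<135)&(S>90))
P=cont(box,(268,90,362,290)); W=ray(c,P,40); print("box",P.min(0),P.max(0),free(W,[476,15,-.22,33,75]))
s=np.load('pics/side_v.npy',allow_pickle=True).item(); H,S,V=hsvm(s); lid=(H>=14)&(S<160)
P=cont(lid,(285,160,340,220)); print(P.min(0),P.max(0)); print("side lid",free(ray(s,P,40),[476,15,-.22,27,70]))
E
```

```text
[(274, 14, 138, 172), (276, 13, 146, 180), (278, 13, 142, 197), (280, 13, 142, 176), (282, 11, 130, 116), (284, 12, 140, 115), (286, 10, 130, 124), (288, 15, 108, 218), (290, 19, 95, 232), (338, 19, 98, 230), (340, 17, 98, 229), (342, 13, 119, 144), (344, 12, 133, 123), (346, 12, 134, 122), (348, 13, 136, 146), (350, 14, 141, 190), (352, 14, 144, 191), (354, 15, 139, 191)]
lid (array([ 4.76967833e+02,  1.68427156e+01, -2.08445113e-01,  2.56620311e+01,
        6.88018932e+01]), np.float64(0.293910925765017), np.float64(1.1518661981628995))
box [277. 101.] [349. 251.] (array([ 4.76979937e+02,  1.76716567e+01, -2.11297257e-01,  3.19568656e+01,
        7.35537912e+01]), np.float64(0.2498707052533966), np.float64(0.8472406547311948))
[299. 181.] [321. 212.]
side lid (array([ 4.79458530e+02,  1.53834394e+01, -2.21064718e-01,  2.52164633e+01,
        6.77255213e+01]), np.float64(0.775049208353888), np.float64(3.8291579205501733))
```

The box is at (477.0,17.3) with yaw -0.21, which agrees with the measured dabba and katori spots at ±40 mm. Before lifting it I take one look at the riser from above with empty jaws.

Request:
drive_tool --pt "1 1 -1 1 0 0 1.2" --pt "1 4 -3.5 3 0 0 1.2" --pt "1 7.5 -6.5 5 0 0 1.2" --pt "1 11 -9 7 0 0 1.2" --pt "1 14 -11.5 8 0 0 1.2" --pt "1 16.5 -13.5 8 0 0 1.2" --pt "1 17.8 -15 8 0 0 1.2" --pt "1 17.8 -15 8 0 0 1.2" --pt "1 17.8 -15 8 0 0 1.2" --pt "1 17.8 -15 8 0 0 1.2"

```text
time_s: 35.2
tcp_pos: [653.4, -133.8, 262.6]
ee_rot: [-3.141, -0.001, 1.362]
ft_force: [-0.2, 0.2, 0.9]
opening: 85.2
```

```bash
python3 snap.py w wrist; python3 - <<'E'
from h import *
c=np.load('pics/wrist_w.npy',allow_pickle=True).item(); 
print(proj(c,[(659,-188,50)]).round())
E
```

```text
35.25 [ 653.4 -133.8  262.9] [-3.141e+00 -1.000e-03  1.362e+00] [ 0.2 -0.6  0.3] 85.3
[[328. 210.]]
```

View pics/wrist_w.png

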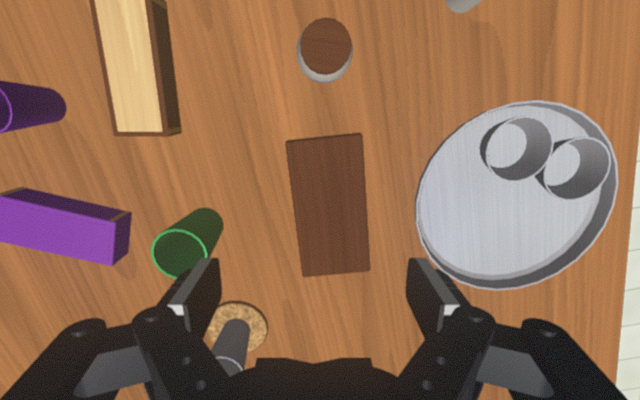

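The riser's top shows fully, with corners about (287,141), (361,133), (369,270) and (303,276). The jar cap is at (326,46).

```bash
cat >> h.py <<'E'
def free(P,q0):
    def f(q):
        a=q[2];D=P[:,:2]-q[:2]; l=np.c_[D[:,0]*np.cos(a)+D[:,1]*np.sin(a),-D[:,0]*np.sin(a)+D[:,1]*np.cos(a)]
        d=np.abs(l)-q[3:5]; return np.where((d>0).all(1),np.hypot(*d.T),d.max(1))
    s=least_squares(f,q0,loss="soft_l1"); return s.x,np.median(abs(s.fun)),abs(s.fun).max()
E
python3 - <<'E'
from h import *
c=np.load('pics/wrist_w.npy',allow_pickle=True).item(); H,S,V=hsvm(c)
print([(u,int(H[200,u]),int(S[200,u]),int(V[200,u])) for u in list(range(286,304,3))+list(range(358,374,3))])
m=(V<130)&(S>90)
P=cont(m,(275,115,385,290)); print(P.min(0),P.max(0)); W=ray(c,P,50); print("riser",free(W,[659,-188,-.1,45,90]))
t=np.load('pics/top.npy',allow_pickle=True).item(); H,S,V=hsvm(t); m=(V<125)&(S>90)
P=cont(m,(365,105,465,165)); W=ray(t,P,50); lx,ly=loc(W,np.array([659,-188,-.1])); k=lx>-36; print("top",rect(W[k],45,90,[659,-188,-.1])[0])
E
```

```text
[(286, 14, 149, 164), (289, 13, 142, 180), (292, 12, 136, 152), (295, 10, 133, 117), (298, 10, 137, 108), (301, 9, 128, 112), (358, 9, 140, 104), (361, 11, 135, 106), (364, 10, 132, 104), (367, 13, 142, 169), (370, 13, 139, 176), (373, 14, 143, 177)]
[286. 133.] [369. 276.]
riser (array([ 6.61468869e+02, -1.88164516e+02, -1.02907397e-01,  4.38169228e+01,
        8.86349180e+01]), np.float64(0.3173371225930417), np.float64(1.035190645075545))
top [ 6.60041495e+02 -1.88059727e+02 -1.02698335e-01]
```

Request:
drive_tool --pt "1 -1 1 0 0 0 0" --pt "1 -4 3.5 -1 0 0 0" --pt "1 -7.5 6.5 -3 0 0 0" --pt "1 -11 9.5 -5 0 0 0" --pt "1 -14 12 -8 0 0 0" --pt "1 -16.5 14 -11 0 0 0" --pt "1 -17.6 15.1 -14 0 0 0" --pt "1 -17.6 15.1 -17 0 0 0" --pt "1 -17.6 15.1 -20 0 0 0" --pt "1 -17.6 15.1 -22 0 0 0" --pt "1 -17.6 15.1 -23 0 0 0" --pt "1 -17.6 15.1 -23 0 0 0" --pt "1 -17.6 15.1 -23 0 0 0"

```text
time_s: 36.55
tcp_pos: [478.1, 16.1, 33.7]
ee_rot: [3.141, -0.0, 1.361]
ft_force: [-0.3, 0.3, 0.5]
opening: 85.6
```

```bash
python3 snap.py x wrist side; python3 duo.py x 310 190 45;python3 - <<'E'
from h import *
c=np.load('pics/wrist_x.npy',allow_pickle=True).item(); H,S,V=hsvm(c)
lid=((H>=15)&(S<125)); P=cont(lid,(230,100,400,345)); print(P.min(0),P.max(0)); k=P[:,1]<340; W=ray(c,P[k],40); print("lid",free(W,[477,17,-.21,26,69]))
E
```

```text
36.65 [478.4  16.1  33.9] [ 3.140e+00 -1.000e-03  1.361e+00] [ 0.9 -1.   0. ] 85.3
[256. 116.] [370. 344.]
lid (array([ 4.78027632e+02,  2.14030614e+01, -2.10421241e-01,  2.59297122e+01,
        6.41883709e+01]), np.float64(0.13623036409169664), np.float64(0.6766402824225963))
```

View pics/duo_x.png

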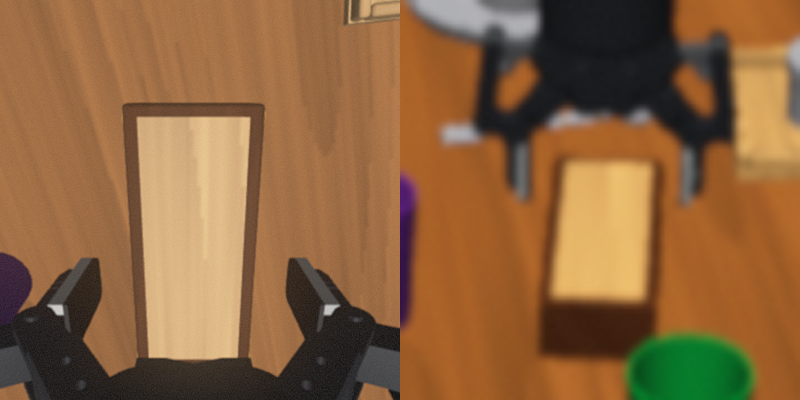

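Request:
drive_tool --pt "1 -0.1 0.1 -1 0 0 0" --pt "1 -0.1 0.1 -2.5 0 0 0" --pt "1 -0.1 0.1 -3.8 0 0 0" --pt "1 -0.1 0.1 -4.3 0 0 0" --pt "1 -0.1 0.1 -4.3 0 0 0" --pt "1 -0.1 0.1 -4.3 0 0 0"

```text
time_s: 37.25
tcp_pos: [476.8, 16.9, -9.9]
ee_rot: [3.141, -0.0, 1.361]
ft_force: [0.4, -0.4, 0.4]
opening: 85.3
```

```bash
python3 snap.py y wrist side; python3 duo.py y 310 200 40
```

```text
37.35 [477.   17.   -9.7] [ 3.141 -0.     1.361] [-0.4  0.6  0.4] 85.5
```

View pics/duo_y.png

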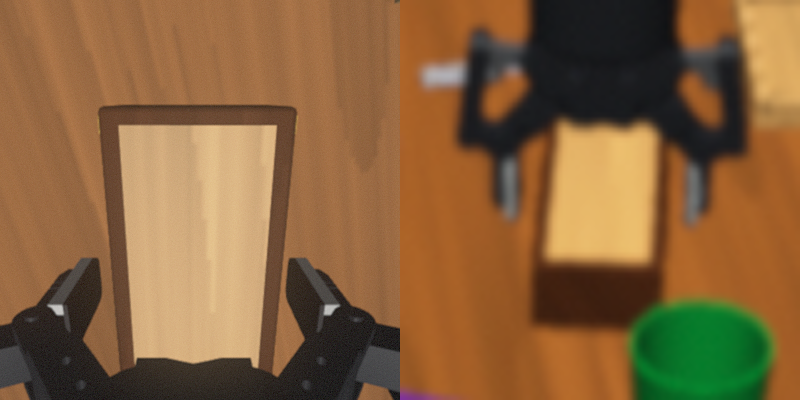

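Request:
drive_tool --pt "1 0 0 -0.2 0 0 0" --pt "0.9 0 0 -0.2 0 0 0" --pt "0.8 0 0 -0.2 0 0 0" --pt "0.6 0 0 -0.2 0 0 0" --pt "0.4 0 0 -0.2 0 0 0" --pt "0.4 0 0 -0.2 0 0 0" --pt "0.4 0 0 -0.2 0 0 0" --pt "0.4 0 0 -0.2 0 0 0"

```text
time_s: 38.15
tcp_pos: [477.2, 17.0, -11.7]
ee_rot: [3.141, -0.0, 1.361]
ft_force: [0.0, 0.6, 6.4]
opening: 65.0
```

Request:
drive_tool --pt "0.4 0 0 0.3 0 0 0" --pt "0.4 0 0 1 0 0 0" --pt "0.4 0 0 2 0 0 0" --pt "0.4 0 0 3 0 0 0" --pt "0.4 0 0 3 0 0 0"

```text
time_s: 38.65
tcp_pos: [477.5, 17.1, 19.4]
ee_rot: [3.139, -0.001, 1.361]
ft_force: [0.1, -0.6, -2.4]
opening: 64.9
```

```bash
python3 snap.py z wrist side; python3 duo.py z 310 200 40
```

```text
38.75 [477.   17.2  18.3] [ 3.141 -0.     1.361] [ 0.2 -0.4 -2.4] 65.2
```

View pics/duo_z.png

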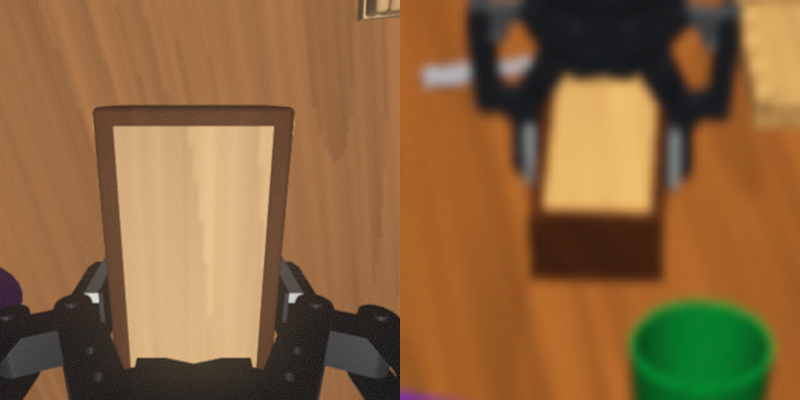

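The box is gripped at 65 mm and lifted level. I carry it high to the riser, turning 6.2°.

Request:
drive_tool --pt "0.4 0 0 1 0 0 0" --pt "0.4 0 0 3 0 0 0" --pt "0.4 0 0 5.5 0 0 0" --pt "0.4 0 0 7.5 0 0 0" --pt "0.4 0.6 -0.7 8 0 0 0.5" --pt "0.4 2 -2.2 8 0 0 1" --pt "0.4 4 -4.4 8 0 0 1.6" --pt "0.4 6.2 -6.9 8 0 0 2.3" --pt "0.4 8.4 -9.4 8 0 0 3" --pt "0.4 10.6 -11.8 8 0 0 3.7" --pt "0.4 12.8 -14.3 8 0 0 4.5" --pt "0.4 15 -16.7 8 0 0 5.2" --pt "0.4 17 -18.9 8 0 0 5.8" --pt "0.4 18.1 -20.1 8 0 0 6.2" --pt "0.4 18.4 -20.5 8 0 0 6.2" --pt "0.4 18.4 -20.5 8 0 0 6.2" --pt "0.4 18.4 -20.5 8 0 0 6.2" --pt "0.4 18.4 -20.5 8 0 0 6.2"

```text
time_s: 40.55
tcp_pos: [660.3, -186.8, 97.8]
ee_rot: [-3.141, -0.001, 1.47]
ft_force: [-0.0, -0.4, -1.6]
opening: 65.2
```

```bash
python3 snap.py A wrist side; python3 duo.py A 405 220 60
```

```text
40.65 [ 660.5 -187.1   98. ] [-3.141 -0.     1.47 ] [-0.5 -0.1 -2.4] 65.0
```

View pics/duo_A.png

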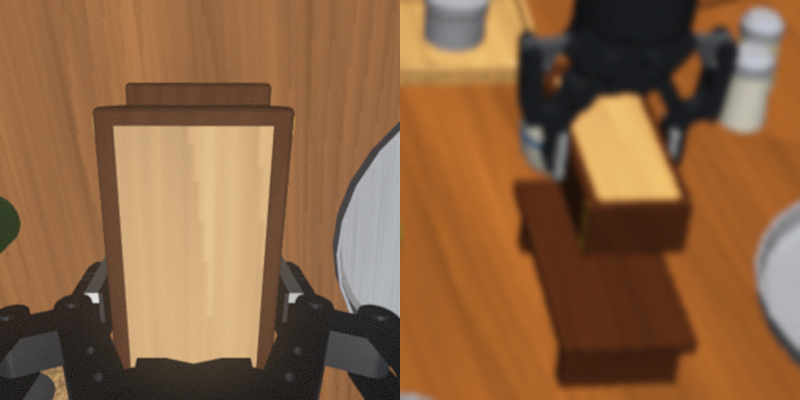

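Request:
drive_tool --pt "0.4 0.05 -0.1 -1 0 0 0" --pt "0.4 0.05 -0.1 -2.5 0 0 0" --pt "0.4 0.05 -0.1 -4 0 0 0" --pt "0.4 0.05 -0.1 -5 0 0 0" --pt "0.4 0.05 -0.1 -5.3 0 0 0" --pt "0.4 0.05 -0.1 -5.3 0 0 0" --pt "0.4 0.05 -0.1 -5.3 0 0 0"

```text
time_s: 41.35
tcp_pos: [661.5, -189.3, 45.2]
ee_rot: [3.141, 0.0, 1.469]
ft_force: [0.0, 0.2, -2.1]
opening: 65.4
```

```bash
python3 snap.py B wrist side; python3 duo.py B 405 230 50; python3 - <<'E'
from h import *
c=np.load('pics/wrist_B.npy',allow_pickle=True).item()
cv2.imwrite("pics/Bc.png",cv2.resize(c["color"][60:260,200:440,::-1],None,fx=3,fy=3,interpolation=2))
E
```

```text
41.45 [ 661.6 -189.2   45.5] [3.141 0.    1.469] [ 0.7  0.  -3. ] 65.1
```

View pics/duo_B.png

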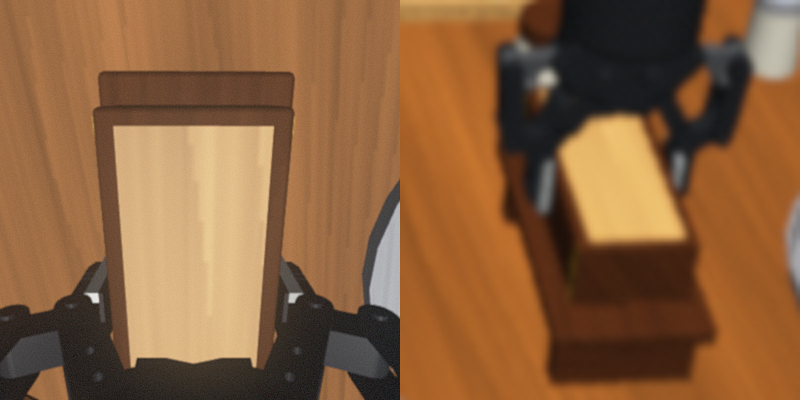

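View pics/Bc.png

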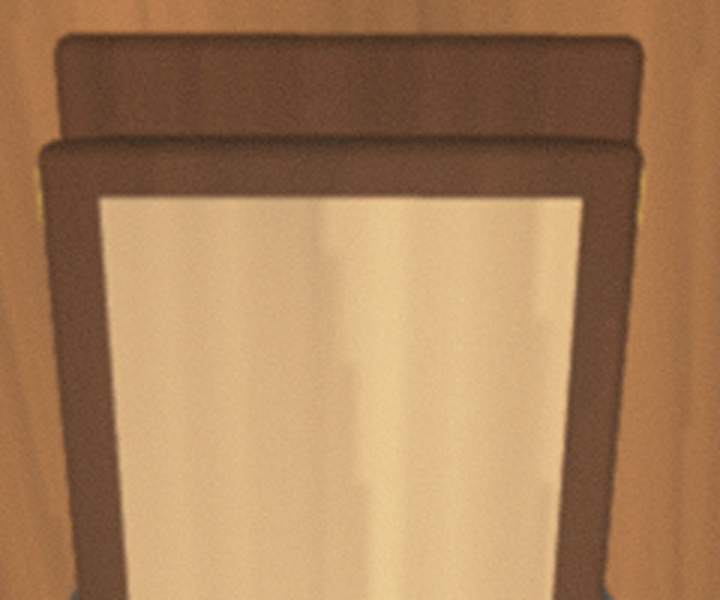

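```bash
python3 - <<'E'
from h import *
from cell import telemetry
c=np.load('pics/wrist_B.npy',allow_pickle=True).item()
r=ray(c,[[218.3,72.3],[414.2,72.3]],50); b=ray(c,[[213.2,108],[414.3,108]],97.2)
for p in (r,b): print(p[:,:2].round(1).tolist(),p[:,:2].mean(0).round(1),np.linalg.norm(p[0]-p[1]).round(1), np.arctan2(*(p[1]-p[0])[[1,0]]).round(4))
a=-.1028; n=np.array([-np.sin(a),np.cos(a)])
print("riser centre", r[:,:2].mean(0)-90*n, "box centre", b[:,:2].mean(0)-75*n)
print(telemetry.get_state()["tcp_pos"])
E
```

```text
[[627.5, -96.9], [714.1, -105.6]] [ 670.8 -101.2] 87.0 -0.1007
[[636.6, -111.9], [699.9, -118.3]] [ 668.2 -115.1] 63.6 -0.1007
riser centre [ 661.54602599 -190.76608096] box centre [ 660.52301239 -189.71970622]
[ 661.6342816  -189.22718071   45.53203119]
```

Request:
drive_tool --pt "0.4 0 0 -0.3 0 0 0" --pt "0.4 0 0 -0.55 0 0 0" --pt "0.4 0 0 -0.6 0 0 0" --pt "0.4 0 0 -0.6 0 0 0" --pt "0.4 0 0 -0.6 0 0 0"

```text
time_s: 41.95
tcp_pos: [661.2, -189.1, 38.9]
ee_rot: [3.142, 0.0, 1.469]
ft_force: [0.0, -0.4, -1.9]
opening: 65.3
```

Request:
drive_tool --pt "0.4 0 0 -0.05 0 0 0" --pt "0.4 0 0 -0.1 0 0 0" --pt "0.4 0 0 -0.1 0 0 0"

```text
time_s: 42.25
tcp_pos: [661.3, -189.1, 38.5]
ee_rot: [3.141, -0.0, 1.469]
ft_force: [-3.2, 1.3, 4.5]
opening: 65.2
```

Request:
drive_tool --pt "0.4 0 0 -0.05 0 0 0" --pt "0.4 0 0 -0.05 0 0 0"

```text
time_s: 42.45
tcp_pos: [661.3, -189.1, 38.5]
ee_rot: [3.141, -0.0, 1.469]
ft_force: [-3.9, 1.8, 9.5]
opening: 65.5
```

Contact is at the predicted height. Release and retreat.

Request:
drive_tool --pt "0.4 0 0 0.05 0 0 0" --pt "0.7 0 0 0.05 0 0 0" --pt "0.8 0 0 0.05 0 0 0" --pt "0.9 0 0 0.05 0 0 0" --pt "1 0 0 0.05 0 0 0" --pt "1 0 0 0.05 0 0 0" --pt "1 0 0 0.1 0 0 0" --pt "1 0 0 1 0 0 0" --pt "1 0 0 3 0 0 0" --pt "1 0 0 6 0 0 0" --pt "1 0 0 10 0 0 0" --pt "1 0 0 14 0 0 0" --pt "1 0 0 18 0 0 0" --pt "1 0 0 20 0 0 0" --pt "1 0 0 20 0 0 0"

```text
time_s: 43.95
tcp_pos: [662.6, -190.0, 242.1]
ee_rot: [3.135, 0.001, 1.469]
ft_force: [-0.0, -0.2, 0.2]
opening: 85.4
```

```bash
python3 snap.py C wrist side; python3 - <<'E'
from h import *
c=np.load('pics/wrist_C.npy',allow_pickle=True).item(); H,S,V=hsvm(c)
lid=((H>=15)&(S<125)); P=cont(lid,(240,60,400,290)); print(P.min(0),P.max(0)); print("lid",free(ray(c,P,90),[661,-188,-.1,26,69]))
E
```

```text
44.05 [ 661.2 -188.9  238. ] [ 3.141 -0.     1.469] [ 0.6  0.2 -0.6] 85.5
[282. 107.] [339. 243.]
lid (array([ 6.59951090e+02, -1.88770693e+02, -1.02005633e-01,  2.58194755e+01,
        6.86568689e+01]), np.float64(0.32518461395993725), np.float64(1.1741584952652602))
```

View pics/wrist_C.png

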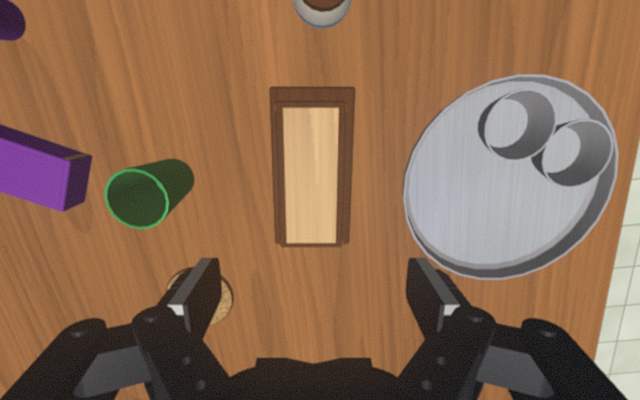

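View pics/side_C.png

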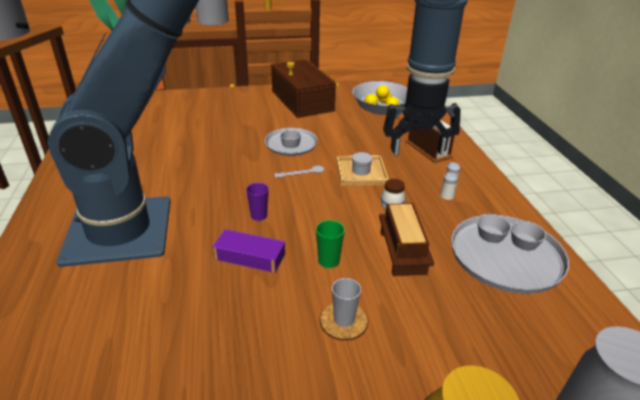

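All four are placed. The box fit gives (660.0,-188.8, yaw -0.102) against a riser of about (661,-188.2, -0.103). I swing the arm clear and make a final check from the top camera.

Request:
drive_tool --pt "1 -2 4 0 0 0 0" --pt "1 -18 39 0 0 0 18" --pt "1 -18 39 0 0 0 18" --pt "1 -18 39 0 0 0 18" --pt "1 -18 39 0 0 0 18" --pt "1 -18 39 0 0 0 30" --pt "1 -18 39 0 0 0 30" --pt "1 -18 39 0 0 0 30" --pt "1 -18 39 0 0 0 30" --pt "1 -18 39 0 0 0 30" --pt "1 -26 54 0 0 0 50" --pt "1 -26 54 0 0 0 50" --pt "1 -26 54 0 0 0 50" --pt "1 -26 54 0 0 0 50"

```text
time_s: 45.45
tcp_pos: [397.9, 354.7, 236.2]
ee_rot: [-3.14, -0.002, 2.349]
ft_force: [0.4, 0.1, 0.8]
opening: 85.3
```

Request:
drive_tool --pt "1 -2 3 0 0 0 5" --pt "1 -20 29 0 0 0 30" --pt "1 -20 29 0 0 0 30" --pt "1 -20 29 0 0 0 30" --pt "1 -20 29 0 0 0 30" --pt "1 -20 29 0 0 0 30" --pt "1 -20 29 0 0 0 30" --pt "1 -20 29 0 0 0 30" --pt "1 -20 29 0 0 0 30" --pt "1 -20 29 0 0 0 30"

```text
time_s: 46.45
tcp_pos: [202.4, 639.8, 236.2]
ee_rot: [-3.139, 0.001, 2.865]
ft_force: [0.6, 0.1, -0.4]
opening: 85.5
```

```bash
python3 snap.py D top side; python3 - <<'E'
from h import *
t0=np.load('pics/top.npy',allow_pickle=True).item(); t=np.load('pics/top_D.npy',allow_pickle=True).item()
for n,c in (("before",t0),("after",t)):
    H,S,V=hsvm(c)
    W=ray(c,cont((H>50)&(H<85)&(S>90),(395,185,445,235)),95); k=(W[:,0]>484)|(W[:,1]<-190)
    print(n,"green",circ(W[k],32)[0][:2]); print("cap",circ(ray(c,cont((V<112)&(H<15)&(S>90),(325,100,355,138)),76))[0])
c=t;H,S,V=hsvm(c); g=S<70
P=cont(g,(460,185,520,245)); W=ray(c,P,91); k=W[:,1]<W[:,1].mean()+5; print("tumbler rim",circ(W[k]),)
P=cont(g&(V>140),(235,110,295,170)); print("dabba",circ(ray(c,P,52)))
lid=(H>=15)&(H<25)&(S<125); P=cont(lid,(370,100,460,165)); print("lid",free(ray(c,P,90),[661,-188,-.1,26,69]))
P=cont(g,(130,165,225,255)); print("plate",circ(ray(c,P,18)))
E
```

```text
46.55 [203.3 639.4 237.1] [-3.141e+00  1.000e-03  2.863e+00] [ 0.7 -0.3 -0.1] 85.3
before green [ 484.78544105 -188.16749061]
cap [689.41718918 -10.79862609  24.28802508]
after green [ 484.78544105 -188.16749061]
cap [689.33372107 -10.81676507  24.24522859]
tumbler rim (array([ 481.6719879 , -366.98452243,   27.66956086]), np.float64(0.6728606138341824))
dabba (array([653.5859199 , 171.07301297,  28.38984815]), np.float64(0.6627510510754383))
lid (array([ 6.61420913e+02, -1.89213494e+02, -1.00981939e-01,  2.55270827e+01,
        6.86735376e+01]), np.float64(0.5544915971307773), np.float64(1.434237703064877))
plate (array([472.63356563, 366.91408842,  83.12224344]), np.float64(0.5639788240630046))
```

View pics/top_D.png

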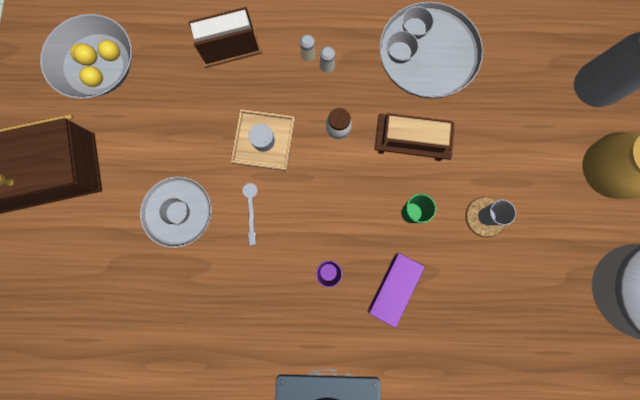

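The top view shows all four items in place: tumbler (502,213) with its foot on the coaster, katori (177,211), dabba (261,137), box (419,133). The green tumbler and jar have not moved. I hand the job in.

```bash
python3 -c "
from cell import job; print(job.close_job())"
```

```text
the job is handed in; nothing more can be done
None
```

All four things are in place and upright, laid out in the order asked, and the job was handed in at about 47 s with the arm clear of everything.

**First try at the tumbler:** it failed. The real fingertips stood about 24 mm behind the reported TCP, where the description puts them 25 mm ahead of it. The jaws closed at rim height and tilted the tumbler in the katori. I backed out, it settled upright, and with the corrected offset every later grasp held and every set-down touched at the height I predicted.

**Final checks** (x, y in mm):

| Thing | Where it stands | Centre of its place |
|---|---|---|
| Tumbler | (481.7, -367.0), from its rim | coaster (480.4, -367.4) |
| Katori | within about 1 mm of the plate's centre | plate (472.4, 367.1) |
| Dabba | (653.6, 171.1) | tray (654.1, 171.2) |
| Spice box | (661.4, -189.2), yaw -0.101 rad | riser (661, -188.2), yaw -0.103 rad |

- **Disagreements:** the wrist and top cameras differed by 1 to 1.5 mm on the dabba, the riser and the box. A rough set of corner readings put the riser 2.6 mm further along its length than my other measurement.
- **Things to leave alone:** the green tumbler and the pickle jar measured the same before and after, to within 0.1 mm.

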